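Empty the mirror housing, return the plugs and tag the tray

TASK

Clear the station: tip the white plugs out of the black mirror housing (its arm makes a handle) into the blue tray, and stand the housing upright again on its green mat; any plugs lying on the bench go into the tray as well. Only when every plug is in the tray and the housing stands on its mat, take the sprung clip off its stand and clip it on the tray's raised tag plate, pushed well down over the edge, to show that the tray is ready. Leave the can and the tape roll alone.

Things in the scene. Friction and masses are not known exactly. Their poses are not given: they have to be found in the camera images.
- shell: Black door mirror housing: hollow shell open at the top, mouth 142 x 124 mm (x, y), 62 mm tall, base 78 x 60 mm, walls 4 mm, flaring about 27 degrees, 0.25 kg. Origin: centre of its underside, z up out of the mouth. An arm 22 mm wide (y), 20 mm tall, sticks out to -x, its middle 36 mm up, ending at x = -164 mm in a foot block 16 x 40 x 26 mm. Starts upright on the mat with plugs in it.
- shell_arm (a point): Point to grip on the housing's arm: middle of the arm's section, 115 mm from the housing's centre, 36 mm above its underside. The free arm between rim and foot block runs from 44 mm on one side of it (towards the shell) to 33 mm on the other. Axes as shell; grip across y (22 mm).
- shell_mouth (a point): Centre of the housing's mouth, level with the rim, 62 mm above its underside. Axes as shell.
- mat: Thin green mat lying on the bench, 200 x 200 mm, 1 mm thick, does not move; the housing's place. Origin at its centre, on the bench.
- tray: Blue plastic tray fixed on the bench, open at the top, outside 220 mm (x) x 190 mm (y), walls and floor 5 mm thick, walls 50 mm high. Origin: centre of its underside. In the middle of its -x wall (towards the robot) a tag plate rises above the wall: 60 mm wide (y), 5 mm thick (x), its top edge 84 mm above the bench.
- tray_in (a point): Centre of the tray's inner floor, 5 mm above the bench; inner floor 210 mm (x) x 180 mm (y). Axes as tray.
- tag_edge (a point): Middle of the top edge of the tray's raised tag plate, 84 mm above the bench; the edge runs along y, the plate is 5 mm thick along x.
- stand_edge (a point): Middle of the top edge of the clip stand, 58 mm above the bench: an upright aluminium plate 60 mm wide (y) and 5 mm thick (x) on a fixed steel foot 50 x 60 x 12 mm. The clip starts on this edge.
- clip: Sprung steel clip, 50 g: two jaws 20 mm wide (y) point down, two squeeze levers up (z), moving along x. Origin: the pivot, a 10 mm barrel, so 5 mm above an edge it rests on. Jaw tips 30 mm below it. Levers end in round bars (10 mm thick, 26 mm long along y) 40 mm above it, 52 mm over their outsides on a 5 mm plate; squeezed 20 mm (14 N) the tips part 13 mm. Axes are those of the -x jaw half.
- clip_jaw (a joint): Opening angle of the clip in rad: 0 with the jaws parallel 5 mm apart (as on a 5 mm plate), positive when squeezed open, at most 0.62, -0.12 when closed on nothing.
- can: Bystander: an aluminium can, 54 mm across and 90 mm tall, standing on the bench.
- tape: Bystander: a roll of yellow tape, 64 mm across and 22 mm tall, lying flat.
- plug0: White plug (connector body), a block 22 mm (x) x 16 mm (y) x 15 mm (z), 12 g, origin at the centre of its underside as it first lies. Starts in the housing. May be absent.
- plug1: White plug (connector body), a block 22 mm (x) x 16 mm (y) x 15 mm (z), 12 g, origin at the centre of its underside as it first lies. Starts in the housing. May be absent.
- plug2: White plug (connector body), a block 22 mm (x) x 16 mm (y) x 15 mm (z), 12 g, origin at the centre of its underside as it first lies. Starts in the housing. May be absent.
- plug3: White plug (connector body), a block 22 mm (x) x 16 mm (y) x 15 mm (z), 12 g, origin at the centre of its underside as it first lies. Starts in the housing. May be absent.
- plug4: White plug (connector body), a block 22 mm (x) x 16 mm (y) x 15 mm (z), 12 g, origin at the centre of its underside as it first lies. Starts in the housing. May be absent.
- loose0: White plug just like the others, but starts lying on the bench. May be absent.
- loose1: White plug just like the others, but starts lying on the bench. May be absent.
- loose2: White plug just like the others, but starts lying on the bench. May be absent.
- loose3: White plug just like the others, but starts lying on the bench. May be absent.
- loose4: White plug just like the others, but starts lying on the bench. May be absent.

How it is judged:
On the way, in this order (a step that is already met when the one before it is completed fails the run):
1. the housing is tipped well over (more than 75 degrees), above the tray (angle between shell's own z axis and vertical above 1.31 rad and x of shell_mouth in the frame of tray_in between -0.16 and 0.16 m and y of shell_mouth in the frame of tray_in between -0.145 and 0.145 m and height (world z) of shell_mouth below 0.35 m), for 0.1 s.
2. all plugs are in the tray and the housing stands upright on its mat, let go (x of plug0 in the frame of tray_in between -0.105 and 0.105 m and y of plug0 in the frame of tray_in between -0.09 and 0.09 m and z of each of plug0, plug1, plug2, plug3, plug4, loose0, loose1, loose2, loose3, loose4 in the frame of tray_in below 0.045 m and linear speed of each of plug0, plug1, plug2, plug3, plug4, loose0, loose1, loose2, loose3, loose4 below 0.03 m/s and x of plug1 in the frame of tray_in between -0.105 and 0.105 m and y of plug1 in the frame of tray_in between -0.09 and 0.09 m and x of plug2 in the frame of tray_in between -0.105 and 0.105 m and y of plug2 in the frame of tray_in between -0.09 and 0.09 m and x of plug3 in the frame of tray_in between -0.105 and 0.105 m and y of plug3 in the frame of tray_in between -0.09 and 0.09 m and x of plug4 in the frame of tray_in between -0.105 and 0.105 m and y of plug4 in the frame of tray_in between -0.09 and 0.09 m and x of loose0 in the frame of tray_in between -0.105 and 0.105 m and y of loose0 in the frame of tray_in between -0.09 and 0.09 m and x of loose1 in the frame of tray_in between -0.105 and 0.105 m and y of loose1 in the frame of tray_in between -0.09 and 0.09 m and x of loose2 in the frame of tray_in between -0.105 and 0.105 m and y of loose2 in the frame of tray_in between -0.09 and 0.09 m and x of loose3 in the frame of tray_in between -0.105 and 0.105 m and y of loose3 in the frame of tray_in between -0.09 and 0.09 m and x of loose4 in the frame of tray_in between -0.105 and 0.105 m and y of loose4 in the frame of tray_in between -0.09 and 0.09 m and angle between shell's own z axis and vertical below 0.12 rad and x of shell in the frame of mat between -0.062 and 0.062 m and y of shell in the frame of mat between -0.062 and 0.062 m and height (world z) of shell below 0.006 m and linear speed of shell below 0.02 m/s and contact force between shell and the fingers below 0.05 N), for 0.2 s.
3. the clip sits on the tray's tag plate, let go (x of clip in the frame of tag_edge between -0.006 and 0.006 m and y of clip in the frame of tag_edge between -0.032 and 0.032 m and z of clip in the frame of tag_edge between -0.003 and 0.015 m and angle between clip's own z axis and vertical below 0.35 rad and contact force between clip and tray above 1 N and linear speed of clip below 0.02 m/s and contact force between clip and the fingers below 0.05 N), for 0.3 s.
At the end, for the whole second after the job is handed in: Every plug rests in the tray; the housing stands upright (7 degrees) on the bench, its centre within 62 mm of the mat's along each mat axis; the clip grips the tag plate upright (20 degrees), pivot at most 15 mm above its edge, within 32 mm along and 6 mm across; all released, at rest (all of step 2 and all of step 3); the robot touches nothing.
It fails at once if a bystander (can, tape roll) is pushed more than 30 mm (distance of any of can, tape from where it was at the start of the episode above 0.03 m).
It fails at once if the clip is put on the tag plate before the plugs and the housing are done (distance between clip and tag_edge below 0.02 m and contact force between clip and the fingers below 0.05 N and not (height (world z) of shell below 0.02 m and z of each of plug0, plug1, plug2, plug3, plug4, loose0, loose1, loose2, loose3, loose4 in the frame of tray_in below 0.06 m and horizontal distance between each of plug0, plug1, plug2, plug3, plug4, loose0, loose1, loose2, loose3, loose4 and tray_in below 0.14 m)).
Of plug0, plug1, plug2, plug3, plug4 only 3 to 5 are there at a start; the rules pass over those that are not, and their reading is None.
Of loose0, loose1, loose2, loose3, loose4 only 3 to 5 are there at a start; the rules pass over those that are not, and their reading is None.
At some moment in a run one of shell, loose0, loose1, loose2 may be knocked a few centimetres aside while the robot is not near it.
It also fails if it takes over 210 s, if anything falls off the work surface, if the arm or the gripper's body presses on something with over 40 N, if the wrist force passes 120 N, or if a joint passes its speed limit or range.

ROBOT

A 6-joint arm with a two-finger parallel gripper is mounted at the origin on the work surface. World frame = base frame: x ahead of the robot, y to its left, z up, the work surface at z = 0. Lengths are in m, angles in rad, forces in N, time in s.
With the tool pointing down it reaches from about 0.3 to 0.775 m from the base axis. Payload 14.6 kg.
Tool frame: the origin (TCP) lies at the very end of the fingers, on their centre line; the grasp point (between the pads) lies 19 mm behind it; y points along the fingers, z is the direction in which the jaws open and shut, and the axes are right-handed (so a half turn about y gives the same grasp; the last joint's range is limited). The gripper opens to 94 mm and grips with 3 to 60 N. Pads are 16 mm wide; open, the fingers measure 119 mm over their backs; the gripper's body (75 mm by 177 mm) begins 78 mm behind the grasp point.
Start: joints at [-1.248, 0.3, 1.521, -0, 1.321, -0.067], TCP at [0.209, -0.509, 0.205] pointing down, gripper open.
Joint ranges: [-3.03, 3.03], [-0.79, 2.21], [0.23, 2.52], [-1.04, 4.18], [0, 3.07], [-2.55, 2.55]. Speed limits (rad/s): [2.22, 2.22, 2.57, 3.14, 3.14, 3.14].

INTERFACE

Orientations are given as [roll, pitch, yaw] about the fixed x, y, z axes, in that order (R = Rz(yaw) Ry(pitch) Rx(roll)).
In Python, from station import get_obs, camera, job gives the robot as it stands.
- The arm moves only by the tool step_arm, never from a script. Its argument "targets" is a list of rows, each a list of 6 numbers: the shift along the tool's x, y, z in mm, then the turn, a rotation vector about the tool's x, y, z in degrees. In form: [[dx, dy, dz, rx, ry, rz], ...]. A call has 1 to 12 rows; each row shifts and turns the commanded pose from where the row before left it, along the tool's axes as they then stand; what a row does not reach is not made up. A row lasts 1/8 s, in which the tool goes at most 62.5 mm and 10.7 degrees, less where a joint would pass 70% of its speed; a pose out of reach is approached as far as the arm can. A call is refused whole if a number of a shift passes 62.5 or a number of a turn 10.7, either way. A call with a gripper value outside its range is refused whole. "gripper" is the opening, from -1 (shut) to 1 (fully open), set as the call begins (left out, the last holds). The fingers move at their own pace and stop on an object; "squeeze" is the grip in N (left out, the last holds). Time passes only in rows, so rows that do not move let the fingers close. It gives the time, the measured TCP pose, the force and the opening at its end, in the units of the state.
- get_obs(): the state, without advancing time (a new reading comes with each control period).
- camera(name): name is "scene" or "top" or "wrist"; returns a dict with "pixels" (420x560x3 uint8, red, green, blue), "intrinsics" (3x3 intrinsics, pixels), "k1" (the pictures are not rectified: a ray, as slopes to the right and down, at radius r is drawn at 1 + k1 r^2 times it, then the intrinsics apply), "R" (3x3) and "t" (3): a world point X has camera coordinates R X + t; the wrist camera has in their place "tool_from_camera" (4x4, takes a point from camera to tool coordinates, whose origin is the TCP and whose axes are the tool frame's). Camera axes: x right, y down, z forward; pixel columns grow to the right and rows downward; lengths in m; the calibration is good to about 2 mm. A picture is of the moment at which its call begins: read the wrist's pose just before it. There is no depth.
- job.hand_in(): hands the job in, once; it reports no verdict.
The state is a dict: "time_s": time; "qpos": joint angles; "joint_vel": joint speeds; "tau": joint torques, N m; "ee_pos": TCP position; "eef_rot": TCP orientation; "force": force on the tool from outside, world axes, zero at the start; "moment": the same for the moment, N m; "grip_width": finger opening in m.
Only numpy, scipy, OpenCV 4.12 (cv2) and the standard library are available. Lean on these libraries where they do the work, as an engineer would, in place of code of your own. Each camera call takes 0.05 s, during which the arm holds its last target.

## Working session

There is one attempt and no reset: what is moved stays moved. The work goes in short steps, Python scripts to look and compute and a tool call to move; the robot and the scene stay as the last step left them, time stands still between calls to the robot, and variables do not carry over. Pictures are saved under pics/ and viewed, and the job is handed in when it is done.

Besides the shell and the picture viewer there is one more tool, called after "Call:" in YAML: its name, and indented under it one key for each argument. step_arm: Moves the arm, as the interface text tells. Its arguments: {"type":"object","properties":{"targets":{"type":"array","items":{"type":"array","items":{"type":"number"}}},"gripper":{"type":"number"},"squeeze":{"type":"number"}},"required":["targets"]}

```bash
ls; mkdir -p pics; cat > h.py <<'E'
import numpy as np, cv2
from station import get_obs, camera, job
from scipy.spatial.transform import Rotation as Ro
def save(c,n): cv2.imwrite('pics/'+n+'.png', c['pixels'][:,:,::-1])
def ext(c,o=None):
    """returns R,t world->cam"""
    if 'R' in c: return np.array(c['R']),np.array(c['t'])
    T=np.array(c['tool_from_camera']); Rt=Ro.from_euler('xyz',o['eef_rot']).as_matrix() if len(o['eef_rot'])==3 else Ro.from_quat(o['eef_rot']).as_matrix()
    Rw=Rt@T[:3,:3]; p=Rt@T[:3,3]+np.array(o['ee_pos'])
    return Rw.T,-Rw.T@p
def ray(c,uv,o=None):
    K=np.array(c['intrinsics']); k=c['k1']; R,t=ext(c,o)
    d=np.array([(uv[0]-K[0,2])/K[0,0],(uv[1]-K[1,2])/K[1,1]]); s=d.copy()
    for _ in range(20): s=d/(1+k*(s@s))
    v=R.T@np.array([s[0],s[1],1]); return -R.T@t, v/np.linalg.norm(v)
def onz(c,uv,z,o=None):
    p,v=ray(c,uv,o); return p+v*(z-p[2])/v[2]
def proj(c,X,o=None):
    K=np.array(c['intrinsics']); k=c['k1']; R,t=ext(c,o)
    x=R@np.array(X)+t; s=x[:2]/x[2]; s=s*(1+k*(s@s)); return np.array([K[0,0]*s[0]+K[0,2],K[1,1]*s[1]+K[1,2]])
def tri(rs):
    A=np.zeros((3,3));b=np.zeros(3)
    for p,v in rs:
        M=np.eye(3)-np.outer(v,v);A+=M;b+=M@p
    X=np.linalg.solve(A,b)
    return X,[np.linalg.norm(np.cross(X-p,v)) for p,v in rs]
E
python3 - <<'E'
from h import *
o=get_obs();print(o)
for n in ('scene','top','wrist'):
    c=camera(n);save(c,n+'0');print(n,{k:v for k,v in c.items() if k!='pixels'})
E
```

```text
pics
{'time_s': 0.0, 'qpos': array([-1.24759271e+00,  3.00487285e-01,  1.52157495e+00,  2.08048815e-05,
        1.32067473e+00, -6.65862533e-02]), 'joint_vel': array([ 0.00038177, -0.00133356, -0.00069655, -0.00150349,  0.00099468,
       -0.00079938]), 'tau': array([ 2.45981873e-04, -5.31799686e+01, -3.52739668e+01,  7.08237151e-02,
        2.44207936e-02, -1.11051977e-04]), 'ee_pos': array([ 0.20892532, -0.508499  ,  0.20488004]), 'eef_rot': array([-1.57193676e+00,  9.62459268e-05, -2.75180800e+00]), 'force': array([ 0.00603069, -0.45712715,  0.07225381]), 'moment': array([ 0.00414894,  0.03975805, -0.04945155]), 'grip_width': 0.09414636165089074}
scene {'intrinsics': array([[402.0095279 ,   0.        , 273.28770544],
       [  0.        , 402.0095279 , 210.37821008],
       [  0.        ,   0.        ,   1.        ]]), 'k1': 0.02632224869988189, 'R': array([[-8.46048322e-01,  5.33106214e-01,  2.71322000e-05],
       [ 4.23137397e-01,  6.71556958e-01, -6.08248301e-01],
       [-3.24279170e-01, -5.14595974e-01, -7.93746813e-01]]), 't': array([ 0.4991993 , -0.19219179,  1.19211466])}
[... 268 characters left out ...]
8545199,  0.01100354, -0.16959744],
       [ 0.16975348,  0.01526313, -0.98536835]]), 't': array([0.02573717, 0.58537812, 0.8229051 ])}
wrist {'intrinsics': array([[361.06528894,   0.        , 281.6376354 ],
       [  0.        , 361.06528894, 210.75247685],
       [  0.        ,   0.        ,   1.        ]]), 'k1': -0.0834048193438666, 'tool_from_camera': array([[-5.32068915e-04,  9.65392338e-01,  2.60801361e-01,
        -7.54545261e-02],
       [-7.91640507e-04, -2.60801723e-01,  9.65392063e-01,
        -1.80025982e-01],
       [ 9.99999545e-01,  3.07194185e-04,  9.03008170e-04,
         8.59978273e-04],
       [ 0.00000000e+00,  0.00000000e+00,  0.00000000e+00,
         1.00000000e+00]])}
```

View pics/scene0.png

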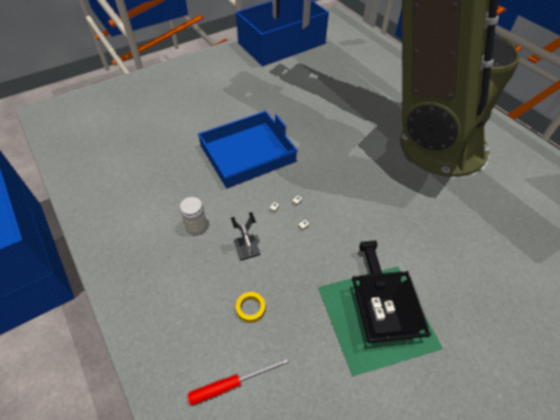

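View pics/top0.png

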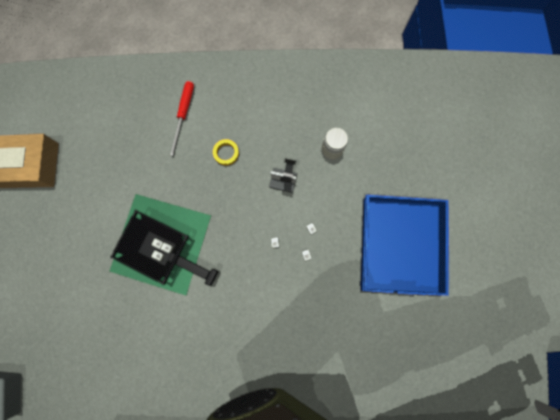

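View pics/wrist0.png

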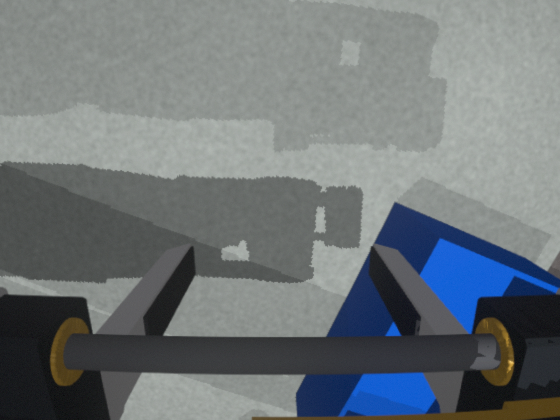

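The top view shows the housing on its mat at left, around (150,247), with 3 plugs in it. Loose plugs lie at (275,242), (311,228) and (307,255). The clip and stand are at (285,177), the can at (336,139), the tape at (226,152) and the tray at (405,246).

```bash
python3 - <<'E'
from h import *
t=camera('top');s=camera('scene')
a=cv2.resize(t['pixels'][170:310,90:340],None,fx=3,fy=3,interpolation=cv2.INTER_CUBIC);cv2.imwrite('pics/t1.png',a[:,:,::-1])
b=cv2.resize(s['pixels'][180:380,170:450],None,fx=2.8,fy=2.8,interpolation=cv2.INTER_CUBIC);cv2.imwrite('pics/s1.png',b[:,:,::-1])
def comps(c,m,amin=20):
    n,l,st,ce=cv2.connectedComponentsWithStats(m.astype(np.uint8))
    return [(st[i,4],ce[i],cv2.minAreaRect(np.argwhere(l==i)[:,::-1].astype(np.float32))) for i in range(1,n) if st[i,4]>=amin]
for nm,c in (('top',t),('scene',s)):
    hsv=cv2.cvtColor(c['pixels'],cv2.COLOR_RGB2HSV);H,S,V=[hsv[...,i].astype(int) for i in range(3)]
    for col,m,z in (('white',(V>185)&(S<40),.01),('green',(H>55)&(H<90)&(S>110)&(V>50),.001),('yel',(H>20)&(H<35)&(S>150),.011),('blue',(H>100)&(H<120)&(S>170),.03)):
        for a,ce,r in comps(c,m,12):
            print(nm,col,a,ce.round(1),onz(c,ce,z).round(4),'rect',np.round(r[1],1),'corners',[tuple(onz(c,p,z)[:2].round(3)) for p in cv2.boxPoints(r)])
E
```

```text
top white 348 [336.3 137.5] [ 0.7739 -0.1351  0.01  ] rect [19. 21.] corners [(np.float64(0.799), np.float64(-0.11)), (np.float64(0.799), np.float64(-0.163)), (np.float64(0.749), np.float64(-0.16)), (np.float64(0.749), np.float64(-0.108))]
top white 416 [ 11.2 157.3] [0.7411 0.7099 0.01  ] rect [18. 23.] corners [(np.float64(0.768), np.float64(0.748)), (np.float64(0.765), np.float64(0.678)), (np.float64(0.716), np.float64(0.672)), (np.float64(0.718), np.float64(0.74))]
top white 17 [276.4 173.1] [0.6841 0.0146 0.01  ] rect [11.2  1.4] corners [(np.float64(0.685), np.float64(0.028)), (np.float64(0.689), np.float64(0.027)), (np.float64(0.683), np.float64(0.001)), (np.float64(0.679), np.float64(0.002))]
top white 56 [311.  227.9] [ 0.549  -0.0662  0.01  ] rect [8.5 6.7] corners [(np.float64(0.555), np.float64(-0.055)), (np.float64(0.562), np.float64(-0.069)), (np.float64(0.544), np.float64(-0.078)), (np.float64(0.537), np.float64(-0.064))]
top white 59 [274.4 242. ] [0.5164 0.0208 0.01  ] rect [8.7 6.4] corners [(np.float64(0.525), np.float64(0.03)), (np.float64(0.528), np.float64(0.015
[... 7756 characters left out ...]
0.5222  0.03  ] rect [ 4.3 20. ] corners [(np.float64(-0.252), np.float64(-0.485)), (np.float64(-0.355), np.float64(-0.592)), (np.float64(-0.368), np.float64(-0.582)), (np.float64(-0.264), np.float64(-0.476))]
scene blue 4545 [247.6 147.7] [ 0.5058 -0.2707  0.03  ] rect [59.8 86.3] corners [(np.float64(0.601), np.float64(-0.398)), (np.float64(0.325), np.float64(-0.394)), (np.float64(0.406), np.float64(-0.156)), (np.float64(0.648), np.float64(-0.175))]
scene blue 7642 [ 25.8 255.5] [ 1.1115 -0.2335  0.03  ] rect [180.  72.] corners [(np.float64(1.098), np.float64(-0.616)), (np.float64(0.931), np.float64(-0.512)), (np.float64(1.073), np.float64(0.005)), (np.float64(1.193), np.float64(-0.072))]
```

View pics/t1.png

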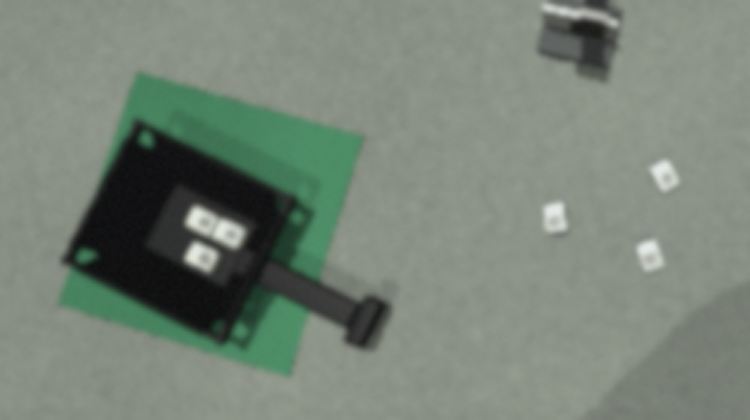

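View pics/s1.png

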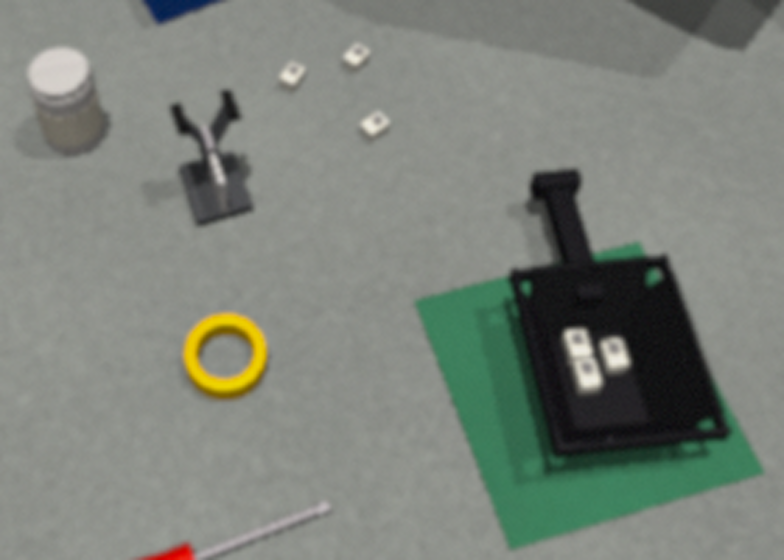

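```bash
cat >> h.py <<'E'
def toolR(o): return Ro.from_euler('xyz',o['eef_rot']).as_matrix()
def go(pos,yaw=None,R=None):
    """print total tool-frame shift (mm) and turn (deg) to reach pos (TCP) with tool down at yaw deg"""
    o=get_obs(); A=toolR(o)
    d=A.T@(np.array(pos)-o['ee_pos'])*1000
    if R is None and yaw is not None: R=(Ro.from_euler('z',yaw,degrees=True)*Ro.from_euler('x',-90,degrees=True)).as_matrix()
    r=np.zeros(3) if R is None else Ro.from_matrix(A.T@R).as_rotvec(degrees=True)
    print('t',round(o['time_s'],2),'at',np.round(o['ee_pos'],4),'rpy',np.degrees(o['eef_rot']).round(1),'q',np.round(o['qpos'],3),'w',round(o['grip_width'],4))
    print('shift mm (current axes)',d.round(1),'turn deg',r.round(1))
    if R is not None: print(' shift in target axes',(R.T@(np.array(pos)-o['ee_pos'])*1000).round(1))
E
python3 -c "
from h import *
go([.487,-.053,.2],25-180)"
```

```text
t 0.25 at [ 0.209  -0.5086  0.2052] rpy [ -90.     0.  -157.7] q [-1.248  0.3    1.521  0.     1.321 -0.067] w 0.0938
shift mm (current axes) [-430.3    5.4 -315.8] turn deg [ 0.  -2.7 -0. ]
 shift in target axes [-444.5    5.2 -295.4]
```

Call:
step_arm:
  targets:
    - [-36,0,-26,0,0,0]
    - [-36,0,-26,0,0,0]
    - [-36,0,-26,0,0,0]
    - [-36,0,-26,0,0,0]
    - [-36,0,-26,0,0,0]
    - [-36,0,-26,0,0,0]
    - [-36,0,-26,0,0,0]
    - [-36,0,-26,0,0,0]
    - [-36,0,-26,0,0,0]
    - [-36,0,-27,0,0,0]
    - [-35,0,-27,0,0,0]
    - [-35,0,-27,0,-2.7,0]
  gripper: -0.1

```text
time_s: 1.75
ee_pos: [0.4876, -0.0526, 0.2055]
eef_rot: [-1.571, 0.0, -2.704]
force: [-0.4, -0.4, -0.5]
grip_width: 0.0421
```

```bash
python3 - <<'E'
from h import *
o=get_obs();c=camera('wrist');save(c,'w1')
go([.487,-.053,.2],25-180)
for p in ([.516,.021,.015],[.5485,-.066,.015],[.487,-.053,.015]): print(proj(c,p,o).round())
E
```

```text
t 1.8 at [ 0.4891 -0.0493  0.2054] rpy [-9.000e+01  1.000e-01 -1.546e+02] q [-1.760e-01  1.690e-01  1.682e+00  1.000e-03  1.290e+00  9.520e-01] w 0.0424
shift mm (current axes) [3.5 5.4 2.4] turn deg [ 0.   0.4 -0.1]
 shift in target axes [3.5 5.4 2.5]
[226. 133.]
[318. 140.]
[281. 189.]
```

View pics/w1.png

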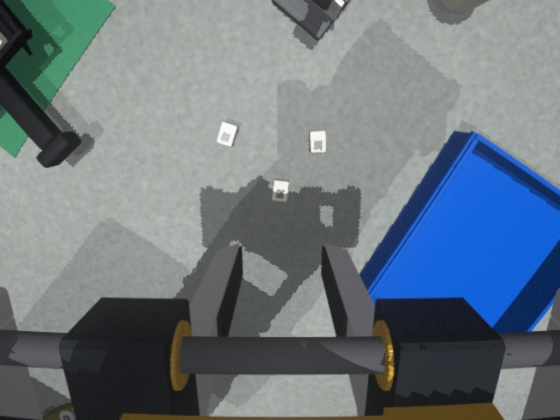

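The wrist view shows the plugs at (227,134), (318,142) and (281,189), within 2 px of where I projected them.

```bash
cat >> h.py <<'E'
def whites(c,o=None,z=.015,amin=40,amax=5000,vmin=200,smax=45):
    hsv=cv2.cvtColor(c['pixels'],cv2.COLOR_RGB2HSV);m=((hsv[...,2]>vmin)&(hsv[...,1]<smax)).astype(np.uint8)
    m=cv2.morphologyEx(m,cv2.MORPH_CLOSE,np.ones((3,3)))
    n,l,st,ce=cv2.connectedComponentsWithStats(m);out=[]
    for i in range(1,n):
        if amin<=st[i,4]<=amax:
            r=cv2.minAreaRect(np.argwhere(l==i)[:,::-1].astype(np.float32)); w=np.array([onz(c,p,z,o)[:2] for p in cv2.boxPoints(r)])
            e1,e2=w[1]-w[0],w[2]-w[1]; L=e1 if np.linalg.norm(e1)>np.linalg.norm(e2) else e2
            out.append((st[i,4],ce[i],w.mean(0)));print('white',st[i,4],ce[i].round(1),'rectc',w.mean(0).round(4),'sides',round(np.linalg.norm(e1),4),round(np.linalg.norm(e2),4),'longyaw',round(np.degrees(np.arctan2(L[1],L[0]))%180,1))
    return out
E
python3 - <<'E'
from h import *
o=get_obs();c=camera('wrist')
whites(c,o); 
t=camera('top');print('top');whites(t,None,.015,20,120)
go([.487,-.053,.1],25-180)
E
```

```text
white 46 [342.9   5. ] rectc [ 0.6745 -0.0263] sides 0.0046 0.0086 longyaw 73.2
white 335 [228.7 136.4] rectc [0.5147 0.0212] sides 0.0217 0.0158 longyaw 4.7
white 243 [320.  143.6] rectc [ 0.5471 -0.0661] sides 0.0142 0.0212 longyaw 27.0
white 129 [282.8 187.9] rectc [ 0.4904 -0.0514] sides 0.0096 0.0148 longyaw 110.1
top
white 96 [161.  245.1] rectc [0.5101 0.2902] sides 0.0137 0.0429 longyaw 64.1
white 31 [155.7 254.3] rectc [0.4883 0.3005] sides 0.017 0.0118 longyaw 89.8
t 1.9 at [ 0.4874 -0.0527  0.2052] rpy [ -90.    -0.  -154.8] q [-0.182  0.167  1.686 -0.     1.29   0.949] w 0.0423
shift mm (current axes) [4.000e-01 1.052e+02 1.000e-01] turn deg [0.  0.2 0. ]
 shift in target axes [4.000e-01 1.052e+02 1.000e-01]
```

Call:
step_arm:
  targets:
    - [0,20,0,0,0,0]
    - [0,30,0,0,0,0]
    - [0,30,0,0,0,0]
    - [0,30,0,0,0,0]
    - [0,30,0,0,0,0]
    - [0,20,0,0,0,0]
    - [0,20,0,0,0,0]
    - [0,12,0,0,0,0]
    - [0,10,0,0,0,0]
    - [0,0,0,0,0,0]

```text
time_s: 3.15
ee_pos: [0.4868, -0.0542, 0.0032]
eef_rot: [-1.571, -0.001, -2.705]
force: [0.2, -0.9, -1.0]
grip_width: 0.0423
```

Call:
step_arm:
  targets:
    - [0,0,0,0,0,0]
    - [0,0,0,0,0,0]
    - [0,0,0,0,0,0]
    - [0,0,0,0,0,0]
  gripper: -1
  squeeze: 15

```text
time_s: 3.65
ee_pos: [0.4872, -0.054, 0.0037]
eef_rot: [-1.571, 0.0, -2.705]
force: [-0.7, 0.6, 3.0]
grip_width: 0.0159
```

```bash
python3 - <<'E'
from h import *
o=get_obs();print(o['grip_width'],o['force'])
go([.5,-.27,.12],25-180)
E
```

```text
0.01586228061425069 [-0.68357898  0.63232684  3.02137099]
t 3.65 at [ 0.4872 -0.054   0.0037] rpy [ -90.    0. -155.] q [-0.185  0.446  1.856  0.     0.838  0.949] w 0.0159
shift mm (current axes) [  79.8 -116.3  201.2] turn deg [-0.  0. -0.]
 shift in target axes [  79.7 -116.3  201.2]
```

Call:
step_arm:
  targets:
    - [0,-30,0,0,0,0]
    - [0,-45,0,0,0,0]
    - [0,-45,0,0,0,0]
    - [16,0,40,0,0,0]
    - [16,0,40,0,0,0]
    - [16,0,40,0,0,0]
    - [16,0,40,0,0,0]
    - [16,0,41,0,0,0]
    - [0,30,0,0,0,0]
    - [0,35,0,0,0,0]
    - [0,30,0,0,0,0]
    - [0,0,0,0,0,0]

```text
time_s: 5.15
ee_pos: [0.4985, -0.2693, 0.0267]
eef_rot: [-1.574, -0.002, -2.705]
force: [-1.0, -0.8, 0.2]
grip_width: 0.0161
```

Call:
step_arm:
  targets:
    - [0,0,0,0,0,0]
    - [0,0,0,0,0,0]
    - [0,0,0,0,0,0]
    - [0,-30,0,0,0,0]
    - [0,-45,0,0,0,0]
    - [0,-45,0,0,0,0]
    - [0,0,0,0,0,0]
  gripper: -0.1

```text
time_s: 6.02
ee_pos: [0.5009, -0.2707, 0.1524]
eef_rot: [-1.565, 0.004, -2.705]
force: [-0.5, -0.7, -0.4]
grip_width: 0.0422
```

```bash
python3 - <<'E'
from h import *
t=camera('top');s=camera('scene');save(t,'t2')
print('top');whites(t,None,.01,15,120)
print('sc');whites(s,None,.01,15,120)
go([.5475,-.066,.12],27-180)
E
```

```text
top
white 17 [276.4 173.1] rectc [0.6839 0.0145] sides 0.0035 0.0273 longyaw 77.6
white 58 [311.1 228. ] rectc [ 0.5487 -0.0662] sides 0.017 0.0201 longyaw 43.7
white 60 [274.4 242. ] rectc [0.5164 0.0207] sides 0.0166 0.0189 longyaw 179.4
white 98 [160.9 245.2] rectc [0.5105 0.2918] sides 0.0138 0.0432 longyaw 64.1
white 33 [156.  254.3] rectc [0.4885 0.3009] sides 0.0119 0.0195 longyaw 89.8
sc
white 17 [273.5 206.6] rectc [ 0.5472 -0.0645] sides 0.0156 0.0098 longyaw 147.8
white 23 [302.6 224.3] rectc [0.5144 0.0218] sides 0.0123 0.0176 longyaw 147.8
white 29 [376.4 303.9] rectc [0.5035 0.2796] sides 0.0116 0.0188 longyaw 109.0
white 29 [389.7 307.8] rectc [0.4839 0.304 ] sides 0.0129 0.0093 longyaw 148.0
white 33 [380.  314.7] rectc [0.512  0.3038] sides 0.0128 0.0114 longyaw 148.0
t 6.12 at [ 0.4995 -0.2699  0.1484] rpy [ -90.    0. -155.] q [-0.56   0.39   1.537  0.     1.214  0.574] w 0.0425
shift mm (current axes) [-129.7   28.4 -164.4] turn deg [-0. -2. -0.]
 shift in target axes [-135.3   28.4 -159.9]
```

View pics/t2.png

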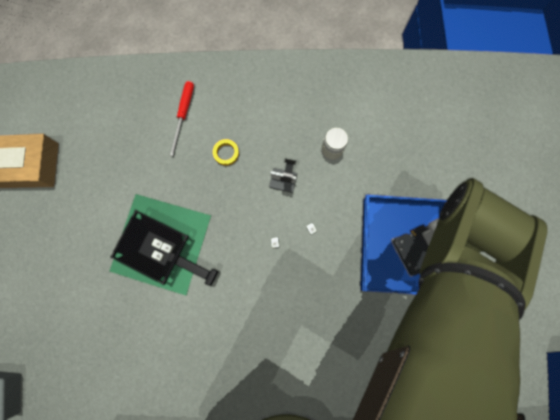

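Call:
step_arm:
  targets:
    - [-26,0,-33,0,0,0]
    - [-26,0,-33,0,0,0]
    - [-26,0,-33,0,0,0]
    - [-26,0,-33,0,0,0]
    - [-26,0,-32,0,-2,0]
    - [0,25,0,0,0,0]
    - [0,30,0,0,0,0]
    - [0,30,0,0,0,0]
    - [0,30,0,0,0,0]
    - [0,20,0,0,0,0]
    - [0,10,0,0,0,0]
    - [0,0,0,0,0,0]

```text
time_s: 7.62
ee_pos: [0.5475, -0.0662, 0.0026]
eef_rot: [-1.572, -0.001, -2.67]
force: [-0.3, -0.2, -0.1]
grip_width: 0.0425
```

Call:
step_arm:
  targets:
    - [0,0,0,0,0,0]
    - [0,0,0,0,0,0]
    - [0,0,0,0,0,0]
    - [0,0,0,0,0,0]
  gripper: -1

```text
time_s: 8.12
ee_pos: [0.5482, -0.0664, 0.0039]
eef_rot: [-1.57, 0.001, -2.67]
force: [-0.7, 1.3, 3.4]
grip_width: 0.0161
```

```bash
python3 - <<'E'
from h import *
o=get_obs();print(o['grip_width'],o['force'])
go([.5,-.30,.12])
E
```

```text
0.01611248610135959 [-0.67673901  1.26612697  3.38471571]
t 8.12 at [ 0.5482 -0.0664  0.0039] rpy [ -90.    0. -153.] q [-0.187  0.554  1.679  0.     0.908  0.912] w 0.0161
shift mm (current axes) [ 149.1 -116.1  186.2] turn deg [0. 0. 0.]
```

Call:
step_arm:
  targets:
    - [0,-30,0,0,0,0]
    - [0,-45,0,0,0,0]
    - [0,-45,0,0,0,0]
    - [30,0,38,0,0,0]
    - [30,0,38,0,0,0]
    - [30,0,38,0,0,0]
    - [30,0,38,0,0,0]
    - [30,0,38,0,0,0]
    - [0,30,0,0,0,0]
    - [0,35,0,0,0,0]
    - [0,30,0,0,0,0]
    - [0,0,0,0,0,0]

```text
time_s: 9.62
ee_pos: [0.4997, -0.303, 0.0267]
eef_rot: [-1.574, -0.002, -2.67]
force: [0.7, -0.4, 0.5]
grip_width: 0.0159
```

Call:
step_arm:
  targets:
    - [0,0,0,0,0,0]
    - [0,0,0,0,0,0]
    - [0,0,0,0,0,0]
    - [0,-30,0,0,0,0]
    - [0,-45,0,0,0,0]
    - [0,-45,0,0,0,0]
    - [0,0,0,0,0,0]
  gripper: -0.1

```text
time_s: 10.5
ee_pos: [0.502, -0.3046, 0.1525]
eef_rot: [-1.565, 0.003, -2.67]
force: [0.6, -0.0, -0.1]
grip_width: 0.0423
```

```bash
python3 - <<'E'
from h import *
t=camera('top');s=camera('scene');save(t,'t3')
print('top');whites(t,None,.01,15,120)
print('sc');whites(s,None,.01,15,120)
go([.516,.021,.12],8-180)
E
```

```text
top
white 17 [276.4 173.1] rectc [0.6839 0.0145] sides 0.0035 0.0273 longyaw 77.6
white 59 [274.4 242. ] rectc [0.5163 0.0208] sides 0.0152 0.0206 longyaw 8.9
white 96 [161.  245.1] rectc [0.5105 0.2918] sides 0.0138 0.0432 longyaw 64.1
white 17 [397.9 244.8] rectc [ 0.5061 -0.2717] sides 0.0109 0.0073 longyaw 114.9
white 31 [155.7 254.3] rectc [0.4885 0.3022] sides 0.0171 0.0119 longyaw 89.8
sc
white 22 [302.6 224.4] rectc [0.5144 0.0218] sides 0.0123 0.0176 longyaw 147.8
white 25 [376.9 304.4] rectc [0.5023 0.2831] sides 0.013 0.007 longyaw 148.0
white 29 [389.7 307.8] rectc [0.4839 0.304 ] sides 0.0129 0.0093 longyaw 148.0
white 33 [380.  314.7] rectc [0.512  0.3038] sides 0.0128 0.0114 longyaw 148.0
t 10.6 at [ 0.5006 -0.3037  0.1484] rpy [ -90.    0. -153.] q [-0.608  0.428  1.483 -0.     1.23   0.491] w 0.0425
shift mm (current axes) [-161.3   28.4 -282.2] turn deg [-0. 19. -0.]
 shift in target axes [ -60.4   28.4 -319.4]
```

Call:
step_arm:
  targets:
    - [-20,0,-35,0,0,0]
    - [-20,0,-35,0,0,0]
    - [-20,0,-35,0,0,0]
    - [-20,0,-35,0,0,0]
    - [-20,0,-35,0,0,0]
    - [-20,0,-35,0,0,0]
    - [-20,0,-36,0,0,0]
    - [-21,0,-36,0,0,0]
    - [0,25,0,0,9,0]
    - [0,30,0,0,10,0]
    - [0,30,0,0,0,0]
    - [0,30,0,0,0,0]

```text
time_s: 12.1
ee_pos: [0.515, 0.0207, 0.0312]
eef_rot: [-1.571, -0.002, -3.001]
force: [0.6, -0.2, 1.2]
grip_width: 0.0425
```

Call:
step_arm:
  targets:
    - [0,20,0,0,0,0]
    - [0,10,0,0,0,0]
    - [0,0,0,0,0,0]
    - [0,0,0,0,0,0]

```text
time_s: 12.6
ee_pos: [0.5163, 0.0206, 0.004]
eef_rot: [-1.571, 0.001, -3.001]
force: [0.1, 0.7, 0.1]
grip_width: 0.0422
```

Call:
step_arm:
  targets:
    - [0,0,0,0,0,0]
    - [0,0,0,0,0,0]
    - [0,0,0,0,0,0]
    - [0,0,0,0,0,0]
  gripper: -1

```text
time_s: 13.1
ee_pos: [0.5161, 0.0206, 0.0036]
eef_rot: [-1.571, 0.0, -3.001]
force: [0.0, -0.7, 2.3]
grip_width: 0.0161
```

```bash
python3 - <<'E'
from h import *
o=get_obs();print(o['grip_width'],o['force'])
go([.5,-.24,.12])
E
```

```text
0.016068491804103222 [ 0.02212635 -0.73582448  2.32905922]
t 13.1 at [0.5161 0.0206 0.0036] rpy [ -90.    0. -172.] q [-0.031  0.492  1.783  0.     0.867  1.4  ] w 0.0161
shift mm (current axes) [  52.3 -116.4  255.8] turn deg [0. 0. 0.]
```

Call:
step_arm:
  targets:
    - [0,-30,0,0,0,0]
    - [0,-45,0,0,0,0]
    - [0,-45,0,0,0,0]
    - [0,0,40,0,0,0]
    - [1,0,45,0,0,0]
    - [0,0,45,0,0,0]
    - [1,0,45,0,0,0]
    - [0,0,45,0,0,0]
    - [1,0,43,0,0,0]
    - [0,30,0,0,0,0]
    - [0,35,0,0,0,0]
    - [0,30,0,0,0,0]

```text
time_s: 14.6
ee_pos: [0.5494, -0.2402, 0.027]
eef_rot: [-1.571, -0.001, -3.002]
force: [-0.5, -0.3, 0.7]
grip_width: 0.0157
```

Call:
step_arm:
  targets:
    - [0,0,0,0,0,0]
    - [0,0,0,0,0,0]
    - [0,0,0,0,0,0]
    - [0,0,0,0,0,0]
    - [0,-30,0,0,0,0]
    - [0,-45,0,0,0,0]
    - [0,-45,0,0,0,0]
    - [0,-45,0,0,0,0]
    - [0,-45,0,0,0,0]
    - [0,0,0,0,0,0]
  gripper: 0.2

```text
time_s: 15.85
ee_pos: [0.5507, -0.2407, 0.2426]
eef_rot: [-1.567, 0.006, -3.001]
force: [-0.3, -0.4, -0.8]
grip_width: 0.0566
```

```bash
python3 - <<'E'
from h import *
t=camera('top');s=camera('scene');save(t,'t4')
go([.5,.2,.24],8-180)
a=cv2.resize(t['pixels'][180:310,90:260],None,fx=4.6,fy=4.6,interpolation=cv2.INTER_CUBIC);cv2.imwrite('pics/t4b.png',a[:,:,::-1])
b=cv2.resize(s['pixels'][230:380,310:450],None,fx=4,fy=4,interpolation=cv2.INTER_CUBIC);cv2.imwrite('pics/s4b.png',b[:,:,::-1])
E
```

```text
t 15.95 at [ 0.5496 -0.2401  0.2383] rpy [ -90.    0. -172.] q [-0.473  0.391  1.324  0.     1.427  0.958] w 0.0566
shift mm (current axes) [ -12.4   -1.7 -442.8] turn deg [-0.  0. -0.]
 shift in target axes [ -12.1   -1.7 -442.8]
```

View pics/t4b.png

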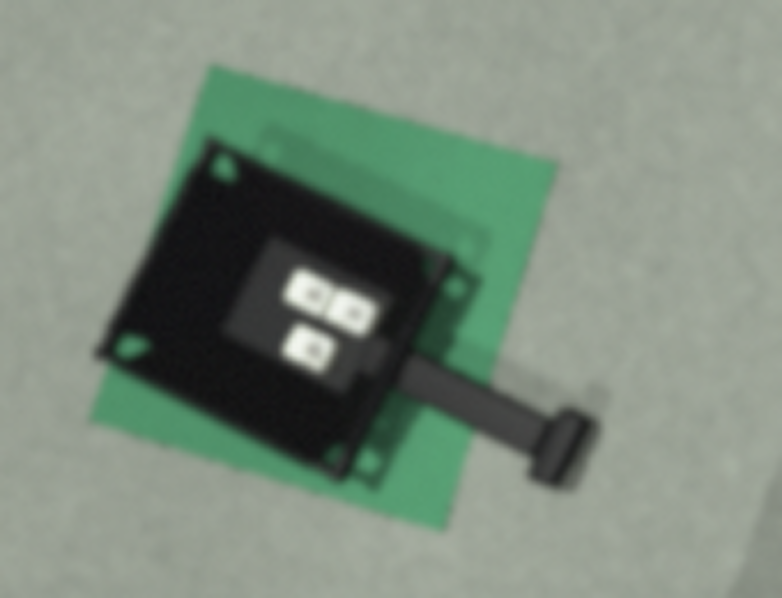

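View pics/s4b.png

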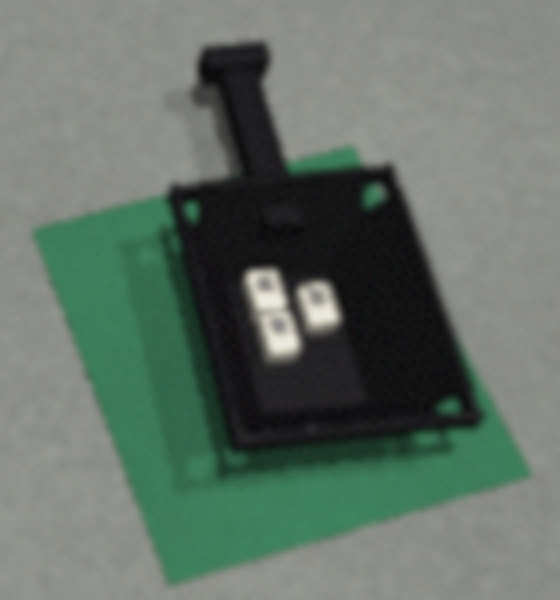

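View pics/t4.png

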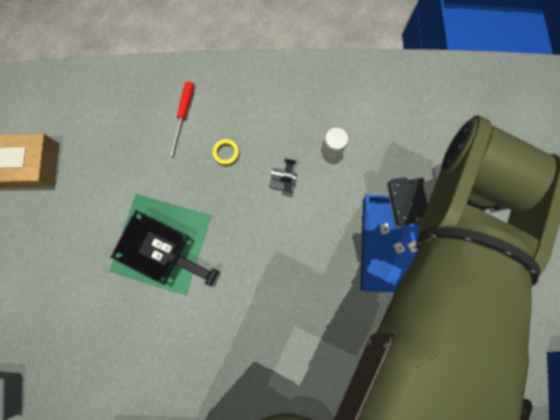

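The 3 loose plugs are in the tray. The housing hasn't moved and has 3 plugs in it. Its rim corners in the top crop are at (210,145), (103,353), (345,478) and (450,265).

```bash
python3 - <<'E'
from h import *
t=camera('top');s=camera('scene')
T=[(210,145),(103,353),(345,478),(450,265)];S=[(238,440),(478,420),(390,172),(178,190)]
P=[]
for a,b in zip(T,S):
    ua=np.array(a)/4.6+[90,180];ub=np.array(b)/4+[310,230]
    X,e=tri([ray(t,ua),ray(s,ub)]);P.append(onz(t,ua,.063));print(X.round(4),np.round(e,4),P[-1].round(4),onz(s,ub,.063).round(4))
P=np.array(P);print('mouth c',P.mean(0).round(4))
for i in range(4): print(np.linalg.norm(P[i]-P[i-1]).round(4),np.degrees(np.arctan2(*(P[i]-P[i-1])[1::-1])).round(1))
# arm centerline pts in top crop at z .047
for a in ((415,373),(535,432),(565,450)): print(onz(t,np.array(a)/4.6+[90,180],.047).round(4))
for b in ((263,165),(240,85)): print('s',onz(s,np.array(b)/4+[310,230],.047).round(4))
# mat corners
M=np.array([onz(t,np.array(a)/4.6+[90,180],.001) for a in ((212,67),(90,420),(445,530),(557,162))]);print('mat',M.round(4),M.mean(0).round(4))
M=np.array([onz(s,np.array(a)/4+[310,230],.001) for a in ((172,583),(528,473),(35,230))]);print('mat s',M.round(4),M[1:].mean(0))
# tray rim
for a in ((364,196),(448,201),(361,292),(447,296)): print('tray',onz(t,a,.05).round(4))
E
```

```text
[0.585  0.3415 0.0546] [0.0004 0.0004] [0.5839 0.3379 0.063 ] [0.588  0.3432 0.063 ]
[0.4796 0.3941 0.052 ] [0.0023 0.0023] [0.4805 0.3873 0.063 ] [0.4836 0.3968 0.063 ]
[0.4181 0.2697 0.0489] [0.003 0.003] [0.4204 0.2632 0.063 ] [0.4243 0.2754 0.063 ]
[0.5229 0.2186 0.0515] [0.0019 0.0019] [0.5231 0.2144 0.063 ] [0.5269 0.2237 0.063 ]
mouth c [0.502  0.3007 0.063 ]
0.1376 63.8
0.1145 154.4
0.1379 -115.8
0.1137 -25.4
[0.4714 0.2344 0.047 ]
[0.4424 0.1741 0.047 ]
[0.4337 0.1592 0.047 ]
s [0.4702 0.2312 0.047 ]
s [0.4472 0.1852 0.047 ]
mat [[0.6373 0.3634 0.001 ]
 [0.4485 0.4204 0.001 ]
 [0.3929 0.2289 0.001 ]
 [0.5835 0.174  0.001 ]] [0.5155 0.2967 0.001 ]
mat s [[0.6376 0.3694 0.001 ]
 [0.4494 0.4234 0.001 ]
 [0.582  0.18   0.001 ]] [0.51568647 0.30172163 0.001     ]
tray [ 0.6165 -0.1871  0.05  ]
tray [ 0.6028 -0.3844  0.05  ]
tray [ 0.3995 -0.1709  0.05  ]
tray [ 0.3863 -0.3654  0.05  ]
```

Call:
step_arm:
  targets:
    - [0,0,0,10,0,0]
    - [0,0,0,10,0,0]
    - [0,0,0,0,0,0]
    - [0,0,0,0,0,0]

```text
time_s: 16.55
ee_pos: [0.5497, -0.2402, 0.238]
eef_rot: [-1.225, -0.001, -3.001]
force: [-0.2, -0.4, -0.3]
grip_width: 0.0562
```

```bash
python3 - <<'E'
from h import *
go([.45,.2,.24])
o=get_obs();print(toolR(o)[:,1].round(2))
E
```

```text
t 16.55 at [ 0.5497 -0.2402  0.238 ] rpy [ -70.2   -0.  -172. ] q [-0.337  0.304  1.477 -0.328  1.215  1.186] w 0.0562
shift mm (current axes) [  37.3 -154.5 -422.5] turn deg [0. 0. 0.]
[ 0.05 -0.34 -0.94]
```

```bash
cat > kin.py <<'E'
import numpy as np
from scipy.spatial.transform import Rotation as Ro
from scipy.optimize import least_squares
D=[((.3005,1.5216),.5498,.205),((.167,1.686),.490,.2052),((.446,1.856),.490,.0037),((.39,1.537),.5678,.1484),((.554,1.679),.5522,.0039),((.391,1.324),.5998,.2383),((.492,1.783),.5165,.0036),((.428,1.483),.5855,.1484)]
A=[];B=[]
for (q2,q3),r,z in D:
    s=q2+q3
    A+= [[1,0,np.sin(q2),np.sin(s),np.cos(s)],[0,1,np.cos(q2),np.cos(s),-np.sin(s)]];B+=[r,z]
X,res,rk,sv=np.linalg.lstsq(A,B,rcond=None)
r0,zL,a,b,e=X
def Ry(x): return Ro.from_euler('y',x).as_matrix()
def Rz(x): return Ro.from_euler('z',x).as_matrix()
S4=1;S6=1;L=0
def fk(q,L=None):
    L=LL if L is None else L
    R=Rz(q[0]);p=R@np.array([r0,0,zL+L]);R=R@Ry(q[1]);p=p+R@[0,0,a];R=R@Ry(q[2]);p=p+R@[e,0,b]
    R=R@Rz(S4*q[3])@Ry(q[4]);p=p+R@[0,0,L];R=R@Rz(S6*q[5])
    # tool axes: y along z_flange
    return p,R
qt=[-0.337,0.304,1.477,-0.328,1.215,1.186];pt=np.array([.5497,-.2402,.238])
best=None
for s in (1,-1):
    S4=s
    for l in np.arange(.05,.5,.002):
        d=np.linalg.norm(fk(qt,l)[0]-pt)
        if best is None or d<best[0]: best=(d,s,l)
S4=best[1];LL=best[2]
if __name__=='__main__':
    print('r0,zL,a,b,e',X.round(4),'res',res,sv.round(4));print(best, 'axis',fk(qt)[1][:,2].round(3))
    print('q6 check: flange R^T tool', fk([-.473,.391,1.324,0,1.427,.958])[1].round(2))
E
python3 kin.py
```

```text
r0,zL,a,b,e [ 0.0005 -0.0503  0.4249  0.4478  0.0405] res [3.47695601e-07] [4.8759 3.977  0.4363 0.4281 0.1872]
(np.float64(0.016819162047487655), 1, np.float64(0.1760000000000001)) axis [ 0.047 -0.336 -0.941]
q6 check: flange R^T tool [[-0.14  0.99 -0.  ]
 [ 0.99  0.14  0.  ]
 [ 0.   -0.   -1.  ]]
```

```bash
cat >> kin.py <<'E'
FF=0
def fk(q,L=None,f=None):
    L=LL if L is None else L; f=FF if f is None else f
    R=Rz(q[0]);p=R@np.array([r0+f,0,zL+L]);R=R@Ry(q[1]);p=p+R@[0,0,a];R=R@Ry(q[2]);p=p+R@[e,0,b]
    R=R@Rz(S4*q[3])@Ry(q[4]);p=p+R@[f,0,L];R=R@Rz(S6*q[5])
    return p,R
s=least_squares(lambda v:fk(qt,v[0],v[1])[0]-pt,[.2,0]);LL,FF=s.x
def tool(q):
    p,R=fk(q); return p,R@Tf
# tool frame in flange: from down pose 
p,R=fk([-.473,.391,1.324,0,1.427,.958]); Rt=Ro.from_euler('xyz',[-90,0,-172],degrees=True).as_matrix(); Tf=R.T@Rt
lo=np.array([-3.03,-.79,.23,-1.04,0,-2.55]);hi=np.array([3.03,2.21,2.52,4.18,3.07,2.55])
def ik(pos,Rt,q0):
    def f(q):
        p,R=tool(q); return np.r_[(p-pos)*3,Ro.from_matrix(R.T@Rt).as_rotvec()]
    s=least_squares(f,np.clip(q0,lo+.01,hi-.01),bounds=(lo,hi)); return s.x,np.abs(s.fun).max()
if __name__=='__main__':
    print(s.x,s.fun);
    print(tool([-1.248,.3,1.521,0,1.321,-.067]),Ro.from_euler('xyz',[-1.5719,0,-2.7518]).as_matrix().round(3))
    # pour: shell yaw psi=-90 => tool yaw -90, tilt th about shell y: tool R = Ry-like
    for psi in (-90,-75,-110,-120,-60):
      R0=(Ro.from_euler('z',psi,degrees=True)*Ro.from_euler('x',-90,degrees=True))
      q=np.array([-.47,.39,1.4,0.2,1.3,-.4])
      d=np.array([np.cos(np.radians(psi)),np.sin(np.radians(psi)),0])
      ys=np.array([-d[1],d[0],0])
      for th in (0,20,40,60,80,95,110,120):
        Rr=(Ro.from_rotvec(ys*np.radians(th))*R0).as_matrix()
        tcp=np.array([.505,-.28,.28])+0.0*d+.019*Rr[:,1]
        q,er=ik(tcp,Rr,q); print(psi,th,q.round(2),round(er,4),'tooldir',Rr[:,1].round(2))
E
python3 kin.py
```

```text
r0,zL,a,b,e [ 0.0005 -0.0503  0.4249  0.4478  0.0405] res [3.47695601e-07] [4.8759 3.977  0.4363 0.4281 0.1872]
(np.float64(0.016819162047487655), 1, np.float64(0.1760000000000001)) axis [ 0.047 -0.336 -0.941]
q6 check: flange R^T tool [[-0.14  0.99 -0.  ]
 [ 0.99  0.14  0.  ]
 [ 0.   -0.   -1.  ]]
[ 0.19103298 -0.06392051] [-0.01336805 -0.00123669  0.00354992]
(array([ 0.17442302, -0.52145071,  0.20548946]), array([[-9.25051035e-01,  2.68041541e-04,  3.79842745e-01],
       [-3.79842668e-01,  2.96220554e-04, -9.25051058e-01],
       [-3.60469339e-04, -9.99999920e-01, -1.72205516e-04]])) [[-0.925 -0.     0.38 ]
 [-0.38   0.001 -0.925]
 [ 0.    -1.    -0.001]]
-90 0 [-0.51  0.33  1.36 -0.    1.46 -0.51] 0.0 tooldir [ 0.  0. -1.]
-90 20 [-0.59  0.4   1.25  0.29  1.68 -0.59] 0.0 tooldir [ 0.    0.34 -0.94]
-90 40 [-0.68  0.49  1.17  0.56  1.91 -0.6 ] 0.0 tooldir [ 0.    0.64 -0.77]
-90 60 [-0.74  0.59  1.12  0.84  2.11 -0.55] 0.0 tooldir [ 0.    0.87 -0.5 ]
-90 80 [-0.78  0.67  1.11  1.14  2.27 -0.45] 0.0 tooldir [ 0.    0.98 -0.17]
-90 95 [-0.79  0.73  1.14  1.39  2.35 -0.34] 0.0 toold
[... 1911 characters left out ...]
47 0.81 0.34]
-120 120 [-0.81  0.62  1.51  1.91  2.06 -0.4 ] 0.0 tooldir [0.43 0.75 0.5 ]
-60 0 [-0.51  0.33  1.36 -0.    1.46 -1.03] 0.0 tooldir [ 0.  0. -1.]
-60 20 [-0.56  0.45  1.17  0.17  1.83 -1.06] 0.0 tooldir [-0.17  0.3  -0.94]
-60 40 [-0.61  0.6   0.99  0.34  2.18 -1.03] 0.0 tooldir [-0.32  0.56 -0.77]
-60 60 [-0.65  0.74  0.84  0.58  2.49 -0.89] 0.0 tooldir [-0.43  0.75 -0.5 ]
-60 80 [-0.69  0.86  0.78  0.96  2.71 -0.59] 0.0 tooldir [-0.49  0.85 -0.17]
-60 95 [-0.71  0.92  0.83  1.35  2.79 -0.27] 0.0 tooldir [-0.5   0.86  0.09]
-60 110 [-0.7   0.94  0.93  1.76  2.81  0.07] 0.0 tooldir [-0.47  0.81  0.34]
-60 120 [-0.69  0.94  1.03  2.02  2.8   0.29] 0.0 tooldir [-0.43  0.75  0.5 ]
```

Call:
step_arm:
  targets:
    - [0,0,0,-10,0,0]
    - [0,0,0,-10,0,0]
    - [0,0,-40,0,0,0]
    - [2,0,-45,0,0,0]
    - [3,0,-45,0,0,0]
    - [3,0,-45,0,0,0]
    - [3,0,-45,0,0,0]
    - [3,0,-45,0,0,0]
    - [3,0,-45,0,0,0]
    - [3,0,-45,0,0,0]
    - [4,0,-45,0,0,0]
    - [4,0,-42,0,0,0]

```text
time_s: 18.05
ee_pos: [0.4604, 0.1945, 0.2385]
eef_rot: [-1.573, -0.001, -3.002]
force: [-0.0, -0.1, -0.9]
grip_width: 0.0564
```

Call:
step_arm:
  targets:
    - [0,0,0,0,-10,0]
    - [0,0,0,0,-10,0]
    - [0,0,0,0,-10,0]
    - [0,0,0,0,-10,0]
    - [0,0,0,0,-10,0]
    - [0,0,0,0,-10,0]
    - [0,0,0,0,-10,0]
    - [0,0,0,0,-10,0]
    - [0,0,0,0,-10,0]
    - [0,0,0,0,-10,0]
    - [0,0,0,0,-10,0]
    - [0,0,0,0,-10,0]

```text
time_s: 19.55
ee_pos: [0.4609, 0.1931, 0.2384]
eef_rot: [-1.571, 0.002, -0.902]
force: [0.7, -0.5, -0.2]
grip_width: 0.0561
```

Call:
step_arm:
  targets:
    - [0,0,0,0,-10,0]
    - [0,0,0,0,-10,0]
    - [0,0,0,0,-10,0]
    - [0,0,0,0,-10,0]
    - [0,0,0,0,-10,0]
    - [0,0,0,0,-10,0]
    - [0,0,0,0,-10,0]
    - [0,0,0,0,-10,0]
    - [0,0,0,0,-10,0]
    - [0,0,0,0,-10,0]
    - [0,0,0,0,-10,0]
    - [0,0,0,0,-6,0]

```text
time_s: 21.05
ee_pos: [0.4609, 0.1931, 0.2385]
eef_rot: [-1.569, -0.001, 1.121]
force: [-0.1, 0.2, -0.3]
grip_width: 0.0567
```

```bash
python3 - <<'E'
from h import *
camera('wrist')
o=get_obs();c=camera('wrist');save(c,'w5')
go([.46,.214,.2],64)
print(proj(c,[.46,.214,.047],o))
t=camera('top');save(t,'t5')
E
```

```text
t 21.15 at [0.4608 0.1931 0.2384] rpy [-89.9  -0.   64. ] q [ 3.230e-01  1.620e-01  1.613e+00  2.000e-03  1.367e+00 -2.366e+00] w 0.0565
shift mm (current axes) [18.4 38.5  9.8] turn deg [-0.1  0.   0. ]
 shift in target axes [18.4 38.4  9.9]
[291.08040129 205.9316942 ]
```

View pics/w5.png

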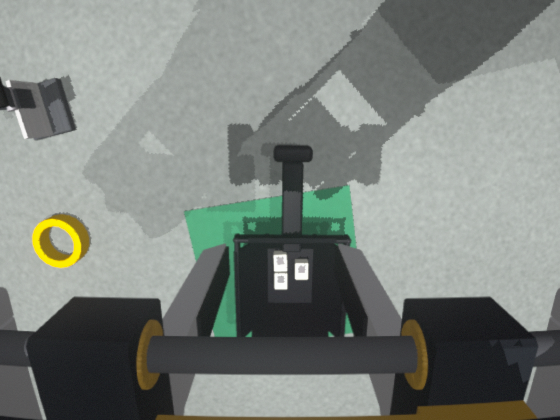

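The wrist view shows the arm straight up the picture at column about 292, from the foot block at (294,153) to the rim at row 238. It is aligned with the tool.

```bash
python3 - <<'E'
from h import *
o=get_obs();c=camera('wrist')
g=cv2.cvtColor(c['pixels'],cv2.COLOR_RGB2GRAY).astype(int)
for r in (170,180,190,200,210,220,228):
    x=np.where(g[r,265:320]<45)[0]+265; print(r,x.min(),x.max(),len(x),onz(c,((x.min()+x.max())/2,r),.047,o).round(4), 'width',np.linalg.norm(onz(c,(x.min()-.5,r),.047,o)-onz(c,(x.max()+.5,r),.047,o)).round(4))
r=np.where(g[130:260,292]<45)[0]+130;print('rows',r.min(),r.max())
print('foot outer end',onz(c,(294,r.min()),.05,o).round(4), 'rim', onz(c,(292,238),.063,o).round(4))
# triangulate arm/foot junction with top
t=camera('top')
ju=(293,161)
for tj in ((535,432),):
    X,e=tri([ray(c,ju,o),ray(t,np.array(tj)/4.6+[90,180])]);print('junction tri',X.round(4),np.round(e,4))
E
```

```text
170 283 301 7 [0.4426 0.1798 0.047 ] width 0.0197
180 284 290 6 [0.4519 0.187  0.047 ] width 0.0073
190 301 301 1 [0.4433 0.203  0.047 ] width 0.0011Traceback (most recent call last):
  File "<stdin>", line 5, in <module>
    return umr_minimum(a, axis, None, out, keepdims, initial, where)
ValueError: zero-size array to reduction operation minimum which has no identity
```

```bash
python3 - <<'E'
from h import *
o=get_obs();c=camera('wrist')
g=cv2.cvtColor(c['pixels'],cv2.COLOR_RGB2GRAY).astype(int)
print(g[200,270:315]); print(g[130:250,292])
t=camera('top')
for tj in ((535,432),):
    X,e=tri([ray(c,(293,161),o),ray(t,np.array(tj)/4.6+[90,180])]);print('junction tri',X.round(4),np.round(e,4))
E
```

```text
[135 131 133 131 131 133 132 134 133 132 133 126  77  58  73  80  80  80
  80  79  78  81  77  78  78  76  77  75  75  74  66  53  69 137 150 150
 151 152 149 148 151 148 149 147 149]
[113 113 115 113 114 113 114 114 117 115 114 116 111 100  78  52  39  40
  44  44  50  51  48  47  47  44  42  41  41  40  39  36  38  39  43  46
  45  46  46  46  45  46  46  44  49  45  47  45  45  47  46  44  46  46
  45  45  45  46  46  44  46  57  76  78  79  80  80  79  78  80  77  78
  76  77  77  77  76  77  75  76  76  74  76  74  75  74  75  73  73  73
  73  73  72  72  74  72  72  72  70  70  69  69  65  48  38  35  36  34
  48  53  51  48  49  44  62  65  66  65  64  66]
junction tri [0.4399 0.1717 0.0551] [0.0026 0.0026]
```

```bash
python3 - <<'E'
from h import *
o=get_obs();c=camera('wrist')
g=cv2.cvtColor(c['pixels'],cv2.COLOR_RGB2GRAY).astype(int)
for r in (170,180,190,200,210,220,228):
    x=np.where(g[r,272:314]<95)[0]+272; print(r,x.min(),x.max(),onz(c,((x.min()+x.max())/2,r),.047,o).round(4),np.linalg.norm(onz(c,(x.min()-.5,r),.047,o)-onz(c,(x.max()+.5,r),.047,o)).round(4))
print('foot outer',onz(c,(294,144.5),.05,o).round(4),'junction',onz(c,(293,163),.048,o).round(4),'rim',onz(c,(292,234),.063,o).round(4))
E
```

```text
170 272 302 [0.4472 0.1776 0.047 ] 0.0321
180 272 302 [0.4517 0.187  0.047 ] 0.0323
190 282 302 [0.4517 0.1989 0.047 ] 0.022
200 282 302 [0.4563 0.2086 0.047 ] 0.0222
210 282 302 [0.4611 0.2185 0.047 ] 0.0224
220 272 313 [0.4654 0.2288 0.047 ] 0.0451
228 272 313 [0.4693 0.2369 0.047 ] 0.0454
foot outer [0.4293 0.1569 0.05  ] junction [0.4384 0.1736 0.048 ] rim [0.4708 0.2377 0.063 ]
```

Call:
step_arm:
  targets:
    - [18,0,11,0,0,0]
    - [0,30,0,0,0,0]
    - [0,40,0,0,0,0]
    - [0,40,0,0,0,0]
    - [0,35,0,0,0,0]
    - [0,30,0,0,0,0]
    - [0,25,0,0,0,0]
    - [0,12,0,0,0,0]
    - [0,8,0,0,0,0]
    - [0,0,0,0,0,0]
    - [0,0,0,0,0,0]

```text
time_s: 22.78
ee_pos: [0.4587, 0.2147, 0.0191]
eef_rot: [-1.572, -0.001, 1.118]
force: [-0.2, 0.1, -0.2]
grip_width: 0.0567
```

Call:
step_arm:
  targets:
    - [0,0,0,0,0,0]
    - [0,0,0,0,0,0]
    - [0,0,0,0,0,0]
    - [0,0,0,0,0,0]
    - [0,0,0,0,0,0]
  gripper: -1
  squeeze: 60

```text
time_s: 23.4
ee_pos: [0.4583, 0.2145, 0.0185]
eef_rot: [-1.571, -0.0, 1.118]
force: [-0.8, -0.4, 0.7]
grip_width: 0.0216
```

Call:
step_arm:
  targets:
    - [0,-8,0,0,0,0]
    - [0,-15,0,0,0,0]
    - [0,-15,0,0,0,0]
    - [0,-15,0,0,0,0]
    - [0,0,0,0,0,0]
    - [0,0,0,0,0,0]

```text
time_s: 24.15
ee_pos: [0.4581, 0.2144, 0.0712]
eef_rot: [-1.571, 0.0, 1.118]
force: [0.3, 0.3, -2.3]
grip_width: 0.0213
```

```bash
python3 - <<'E'
from h import *
s=camera('scene');c=camera('wrist');save(c,'w6')
b=cv2.resize(s['pixels'][200:400,250:500],None,fx=3,fy=3,interpolation=cv2.INTER_CUBIC);cv2.imwrite('pics/s6.png',b[:,:,::-1])
go([.5,0,.3],64); print(get_obs()['force'],get_obs()['moment'])
E
```

```text
t 24.25 at [0.4579 0.2144 0.0709] rpy [-90.   0.  64.] q [ 0.365  0.362  1.78   0.     1.001 -2.323] w 0.0217
shift mm (current axes) [-174.5 -229.1 -131.5] turn deg [-0.  0. -0.]
 shift in target axes [-174.3 -229.1 -131.8]
[ 0.96061633 -0.32182738 -3.3556737 ] [-0.1385168   0.08993355  0.05680396]
```

View pics/s6.png

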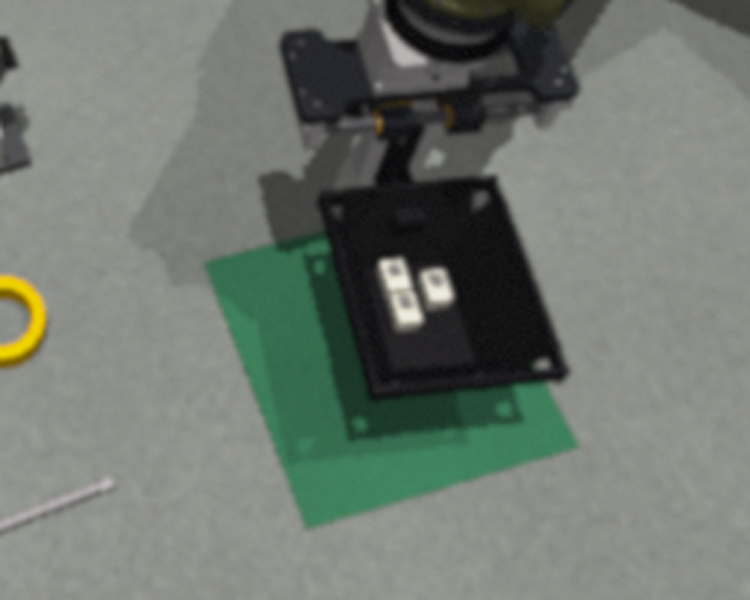

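View pics/w6.png

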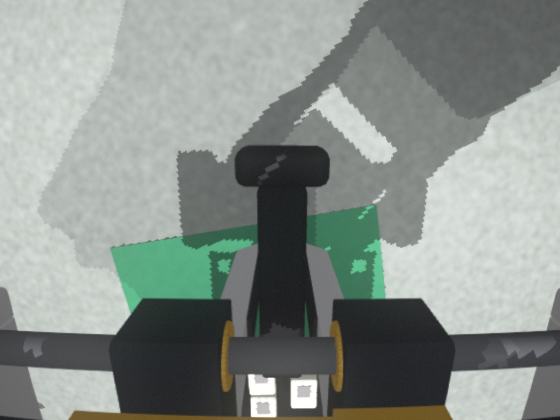

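Call:
step_arm:
  targets:
    - [0,-15,0,0,0,0]
    - [0,-25,0,0,0,0]
    - [0,-25,0,0,0,0]
    - [0,-25,0,0,0,0]
    - [0,-25,0,0,0,0]
    - [0,-25,0,0,0,0]
    - [0,-25,0,0,0,0]
    - [0,-15,0,0,0,0]
    - [0,-10,0,0,0,0]
    - [0,0,0,0,0,0]

```text
time_s: 25.5
ee_pos: [0.4583, 0.2145, 0.2616]
eef_rot: [-1.571, -0.0, 1.118]
force: [0.2, -0.1, -3.6]
grip_width: 0.0215
```

Call:
step_arm:
  targets:
    - [-9,0,-5,0,0,0]
    - [-18,0,-11,0,0,0]
    - [-27,0,-16,0,0,0]
    - [-28,0,-17,0,0,0]
    - [-28,0,-17,0,0,0]
    - [-28,0,-17,0,0,0]
    - [-28,0,-17,0,0,0]
    - [-28,0,-17,0,0,0]
    - [-28,0,-17,0,0,0]
    - [-28,0,-17,0,0,0]
    - [-28,0,-17,0,0,0]
    - [-28,0,-17,0,0,0]

```text
time_s: 27.0
ee_pos: [0.4686, -0.0191, 0.2649]
eef_rot: [-1.643, 0.092, 0.947]
force: [1.0, 0.7, -4.2]
grip_width: 0.0213
```

Call:
step_arm:
  targets:
    - [-28,0,-17,0,0,0]
    - [-28,0,-17,0,0,0]
    - [-27,0,-16,0,0,0]
    - [-15,0,-9,0,0,0]
    - [-7,0,-4,0,0,0]
    - [0,0,0,0,3,0]
    - [0,0,0,0,6,0]
    - [0,0,0,0,9,0]
    - [0,0,0,0,9,0]
    - [0,0,0,0,9,0]
    - [0,0,0,0,9,0]
    - [0,0,0,0,9,0]

```text
time_s: 28.5
ee_pos: [0.4612, -0.076, 0.2712]
eef_rot: [-1.745, -0.014, -0.077]
force: [1.2, -0.2, -3.0]
grip_width: 0.0216
```

Call:
step_arm:
  targets:
    - [0,0,0,0,9,0]
    - [0,0,0,0,9,0]
    - [0,0,0,0,9,0]
    - [0,0,0,0,9,0]
    - [0,0,0,0,9,0]
    - [0,0,0,0,9,0]
    - [0,0,0,0,9,0]
    - [0,0,0,0,9,0]
    - [0,0,0,0,9,0]
    - [0,0,0,0,9,0]
    - [0,0,0,0,9,0]
    - [0,0,0,0,5,0]

```text
time_s: 30.0
ee_pos: [0.4614, -0.0759, 0.2712]
eef_rot: [-1.514, -0.165, -1.897]
force: [-0.1, 0.7, -3.4]
grip_width: 0.0214
```

```bash
python3 - <<'E'
from h import *
go([.501,-.264,.24],-94)
s=camera('scene');t=camera('top');save(s,'s7');save(t,'t7'); print(toolR(get_obs()).round(2))
E
```

```text
t 30.0 at [ 0.4614 -0.0759  0.2712] rpy [ -86.8   -9.5 -108.7] q [-0.142  0.057  1.663 -0.175  1.398  0.208] w 0.0214
shift mm (current axes) [158.1  63.4  94.4] turn deg [ -2.  -14.4   9.8]
 shift in target axes [184.8  31.2  52.7]
[[-0.31  0.    0.95]
 [-0.94 -0.17 -0.31]
 [ 0.16 -0.98  0.06]]
```

View pics/s7.png

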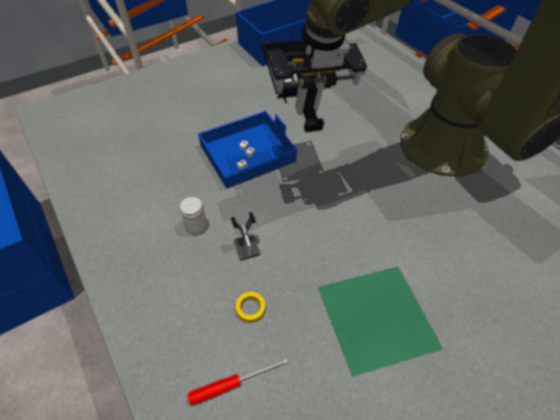

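View pics/t7.png

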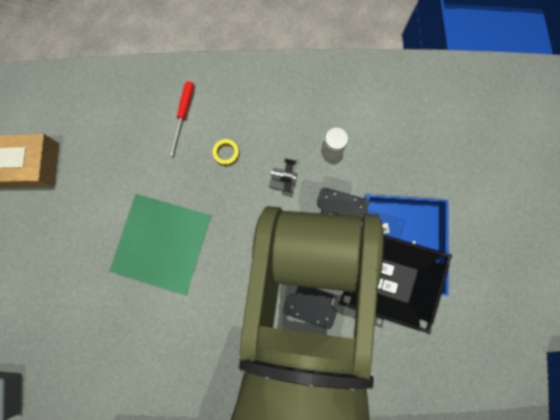

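The wrist ran into joint 6's limit on the way, so the pose is off by about 10 degrees. The housing still holds its plugs and the tray shows 3. I'll correct the pose.

Call:
step_arm:
  targets:
    - [0,0,0,-0.7,-4.8,3.3]
    - [0,0,0,-0.7,-4.8,3.3]
    - [0,0,0,-0.6,-4.8,3.2]
    - [10,0,3,0,0,0]
    - [20,2,6,0,0,0]
    - [30,3,9,0,0,0]
    - [30,4,9,0,0,0]
    - [30,4,8,0,0,0]
    - [30,4,8,0,0,0]
    - [22,3,6,0,0,0]
    - [12,0,3,0,0,0]
    - [0,0,0,0,0,0]

```text
time_s: 31.6
ee_pos: [0.501, -0.2636, 0.2513]
eef_rot: [-1.572, -0.001, -1.638]
force: [-0.8, -0.6, -2.6]
grip_width: 0.0215
```

```bash
python3 - <<'E'
from h import *
go([.501,-.264,.24],-94)
s=camera('scene');save(s,'s8'); print(toolR(get_obs()).round(2))
E
```

```text
t 31.6 at [ 0.501  -0.2636  0.2513] rpy [-90.1  -0.  -93.8] q [-5.480e-01  3.060e-01  1.407e+00 -1.000e-03  1.429e+00 -4.810e-01] w 0.0215
shift mm (current axes) [ 0.4 11.3  0. ] turn deg [0.1 0.2 0. ]
 shift in target axes [ 0.4 11.3  0. ]
[[-0.07 -0.    1.  ]
 [-1.   -0.   -0.07]
 [ 0.   -1.   -0.  ]]
```

View pics/s8.png

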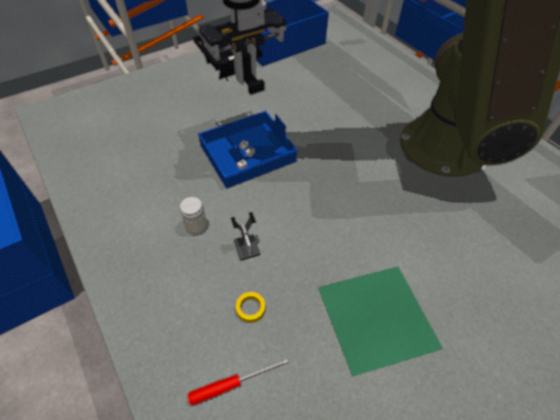

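Call:
step_arm:
  targets:
    - [0,0,0,0,0,4]
    - [0,0,0,0,0,7]
    - [0,0,0,0,0,7]
    - [0,0,0,0,0,7]
    - [0,0,0,0,0,7]
    - [0,0,0,0,0,7]
    - [0,0,0,0,0,7]
    - [0,0,0,0,0,7]
    - [0,0,0,0,0,5]
    - [0,0,0,0,0,4]
    - [0,0,0,0,0,3]
    - [0,0,0,0,0,0]

```text
time_s: 33.15
ee_pos: [0.501, -0.263, 0.2508]
eef_rot: [-1.575, 1.134, -1.641]
force: [-0.5, -0.1, -2.9]
grip_width: 0.0214
```

```bash
python3 - <<'E'
from h import *
go([.501,-.264,.24],-94)
s=camera('scene'); t=camera('top');save(t,'t9')
b=cv2.resize(s['pixels'][20:220,150:350],None,fx=3,fy=3,interpolation=cv2.INTER_CUBIC);cv2.imwrite('pics/s9.png',b[:,:,::-1])
print(toolR(get_obs()).round(2))
E
```

```text
t 33.15 at [ 0.501  -0.263   0.2508] rpy [-90.3  65.  -94. ] q [-0.86   0.737  1.13   0.818  2.089 -0.689] w 0.0214
shift mm (current axes) [10.2  3.7  0.1] turn deg [  0.2   0.1 -65. ]
 shift in target axes [ 1.  10.8  0.1]
[[-0.03  0.06  1.  ]
 [-0.42  0.9  -0.07]
 [-0.91 -0.42 -0.  ]]
```

View pics/s9.png

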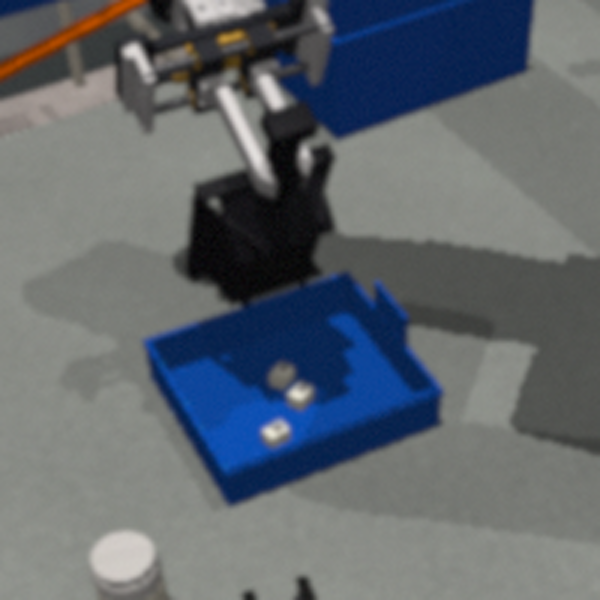

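At 65 degrees the low rim would overhang the far wall. I'll shift the tool 60 mm towards +y and 15 mm down before tilting further.

Call:
step_arm:
  targets:
    - [-2,10,-1,0,0,0]
    - [-3,15,-1,0,0,0]
    - [-3,20,-1,0,0,0]
    - [-3,15,-1,0,0,0]
    - [0,0,0,0,0,2]
    - [0,0,0,0,0,4]
    - [0,0,0,0,0,4]
    - [0,0,0,0,0,4]
    - [0,0,0,0,0,4]
    - [0,0,0,0,0,4]
    - [0,0,0,0,0,3]
    - [0,0,0,0,0,0]

```text
time_s: 34.75
ee_pos: [0.5008, -0.2043, 0.2352]
eef_rot: [2.855, 1.569, 2.788]
force: [-0.3, -0.5, -3.1]
grip_width: 0.0213
```

```bash
python3 - <<'E'
from h import *
go([.501,-.264,.24],-94)
s=camera('scene'); t=camera('top');save(t,'t10')
b=cv2.resize(s['pixels'][20:220,150:350],None,fx=3,fy=3,interpolation=cv2.INTER_CUBIC);cv2.imwrite('pics/s10.png',b[:,:,::-1])
print(toolR(get_obs()).round(2))
E
```

```text
t 34.75 at [ 0.5008 -0.2043  0.2352] rpy [163.6  89.9 159.8] q [-0.831  0.84   1.281  1.106  2.202 -0.703] w 0.0213
shift mm (current axes) [ -4.8 -59.6   4.2] turn deg [  0.2   0.1 -90. ]
 shift in target axes [59.5 -4.8  4.4]
[[-0.    0.07  1.  ]
 [-0.    1.   -0.07]
 [-1.   -0.   -0.  ]]
```

View pics/s10.png

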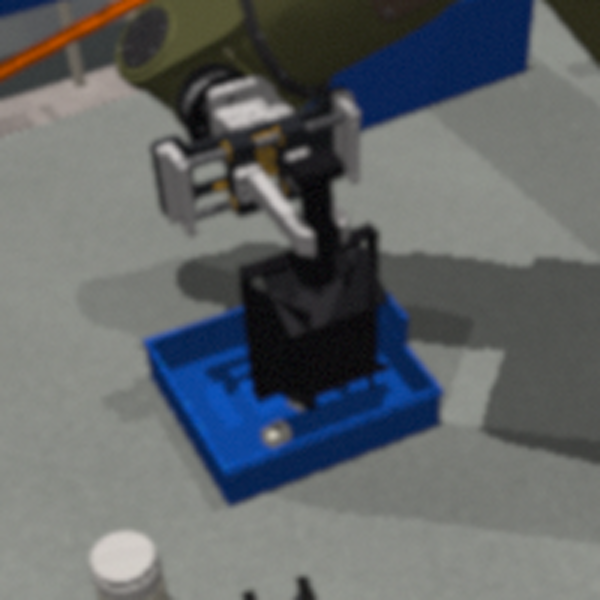

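View pics/t10.png

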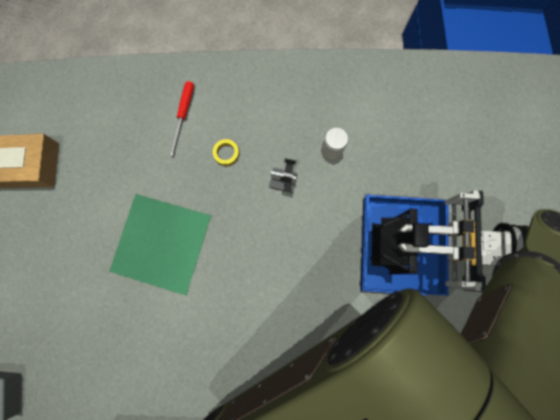

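Call:
step_arm:
  targets:
    - [0,-10,0,0,0,2]
    - [0,-15,0,0,0,4]
    - [0,-15,0,0,0,4]
    - [0,-15,0,0,0,4]
    - [0,0,0,0,0,4]
    - [0,0,0,0,0,4]
    - [0,0,0,0,0,4]
    - [0,0,0,0,0,2]
    - [0,0,0,0,0,0]
    - [0,0,0,0,0,0]
    - [0,0,0,0,0,0]

```text
time_s: 36.22
ee_pos: [0.4972, -0.2589, 0.2316]
eef_rot: [1.571, 1.084, 1.505]
force: [0.4, -0.4, -2.5]
grip_width: 0.0213
```

```bash
python3 - <<'E'
from h import *
go([.501,-.264,.24],-94)
s=camera('scene'); t=camera('top');save(t,'t11')
b=cv2.resize(s['pixels'][20:220,150:350],None,fx=3,fy=3,interpolation=cv2.INTER_CUBIC);cv2.imwrite('pics/s11.png',b[:,:,::-1])
print(toolR(get_obs()).round(2))
E
```

```text
t 36.23 at [ 0.4972 -0.2589  0.2316] rpy [90.  62.1 86.2] q [-0.855  1.076  1.188  1.505  2.467 -0.519] w 0.0213
shift mm (current axes) [-9.7 -0.4  4.1] turn deg [ 2.000e-01  1.000e-01 -1.179e+02]
 shift in target axes [ 4.8 -8.4  4.1]
[[ 0.03  0.06  1.  ]
 [ 0.47  0.88 -0.07]
 [-0.88  0.47 -0.  ]]
```

View pics/s11.png

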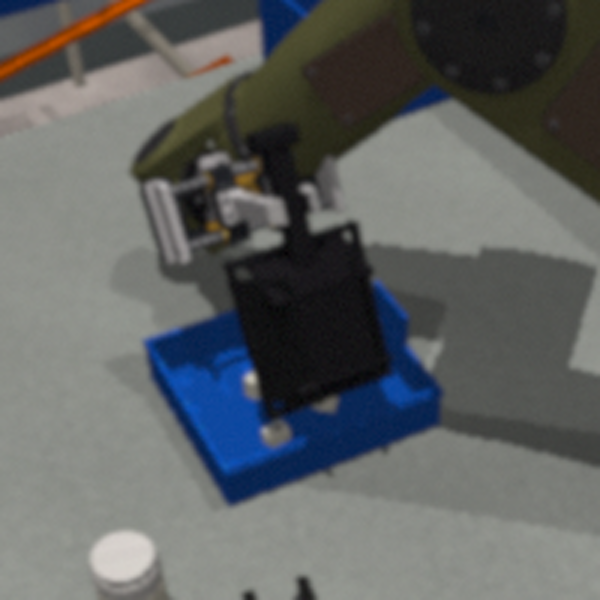

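View pics/t11.png

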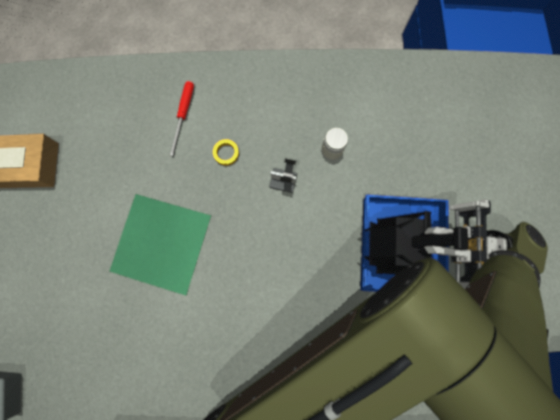

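```bash
python3 - <<'E'
from h import *
c=camera('wrist');save(c,'w11')
E
```

```text
(no output)
```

View pics/w11.png

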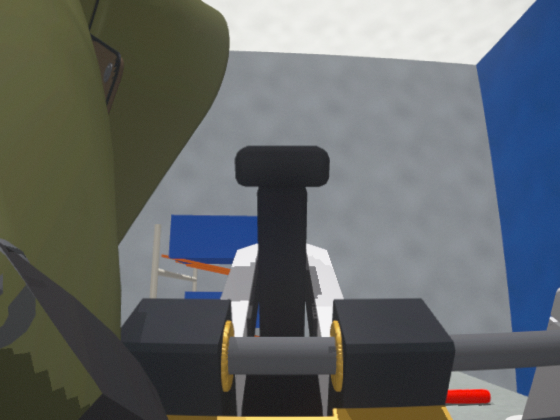

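Call:
step_arm:
  targets:
    - [-15,8,0,0,0,0]
    - [-20,10,0,0,0,0]
    - [-20,11,0,0,0,0]
    - [0,0,0,0,0,-6]
    - [0,0,0,0,0,-8]
    - [0,0,0,0,0,-8]
    - [0,0,0,0,0,-8]
    - [0,0,0,0,0,-8]
    - [0,0,0,0,0,-8]
    - [0,0,0,0,0,-8]
    - [0,0,0,0,0,-8]
    - [0,0,0,0,0,-8]

```text
time_s: 37.88
ee_pos: [0.4971, -0.2589, 0.2948]
eef_rot: [-1.57, 0.832, -1.637]
force: [0.2, -0.4, -2.8]
grip_width: 0.0213
```

Call:
step_arm:
  targets:
    - [0,0,0,0,0,-8]
    - [0,0,0,0,0,-8]
    - [0,0,0,0,0,-8]
    - [0,0,0,0,0,-8]
    - [0,0,0,0,0,-8]
    - [0,0,0,0,0,-8]
    - [0,0,0,0,0,0]
    - [0,0,0,0,0,0]

```text
time_s: 38.88
ee_pos: [0.4971, -0.2586, 0.2938]
eef_rot: [-1.571, 0.002, -1.638]
force: [0.5, 0.2, -2.5]
grip_width: 0.0215
```

```bash
python3 - <<'E'
from h import *
go([.46,.214,.27],-94)
s=camera('scene'); t=camera('top');save(t,'t12');save(s,'s12')
a=cv2.resize(t['pixels'][180:310,330:470],None,fx=4,fy=4,interpolation=cv2.INTER_CUBIC);b=cv2.resize(s['pixels'][100:200,180:320],None,fx=4,fy=4,interpolation=cv2.INTER_CUBIC)
cv2.imwrite('pics/ts12.png',cv2.resize(np.vstack([a,b]),None,fx=.64,fy=.64)[:,:,::-1])
E
```

```text
t 38.88 at [ 0.4971 -0.2586  0.2938] rpy [-90.    0.1 -93.8] q [-0.546  0.274  1.351  0.002  1.518 -0.479] w 0.0215
shift mm (current axes) [-469.    24.8  -68.7] turn deg [ 0.   0.2 -0.1]
 shift in target axes [-468.9   23.8  -70. ]
```

View pics/ts12.png

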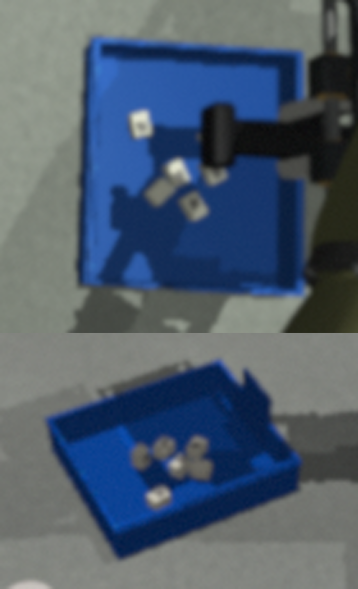

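View pics/s12.png

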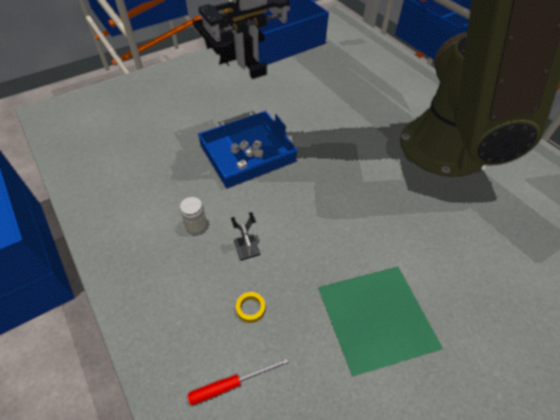

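All six plugs show in the tray in the scene crop, and the housing is empty. I'll carry it back to the mat.

Call:
step_arm:
  targets:
    - [-15,0,-3,0,0,0]
    - [-30,0,-6,0,0,0]
    - [-40,0,-9,0,0,0]
    - [-45,0,-10,0,0,0]
    - [-45,0,-10,0,0,0]
    - [-45,0,-10,0,0,0]
    - [-45,0,-10,0,0,0]
    - [-45,0,-10,0,0,0]
    - [-45,0,-10,0,0,0]
    - [-45,0,-10,0,0,0]
    - [-45,0,-10,0,0,0]
    - [-45,0,-10,0,0,0]

```text
time_s: 40.48
ee_pos: [0.4209, 0.2389, 0.2933]
eef_rot: [-1.572, 0.0, -1.637]
force: [0.1, 0.2, -3.2]
grip_width: 0.0217
```

Call:
step_arm:
  targets:
    - [-35,0,-6,0,0,0]
    - [-20,0,-4,0,0,0]
    - [-5,0,0,0,0,0]
    - [0,0,0,0,-6,0]
    - [0,0,0,0,-10,0]
    - [0,0,0,0,-10,0]
    - [0,0,0,0,-10,0]
    - [0,0,0,0,-10,0]
    - [0,0,0,0,-10,0]
    - [0,0,0,0,-10,0]
    - [0,0,0,0,-10,0]
    - [0,0,0,0,-10,0]

```text
time_s: 41.98
ee_pos: [0.4158, 0.2969, 0.2931]
eef_rot: [-1.572, 0.001, -0.131]
force: [-0.4, 0.4, -2.1]
grip_width: 0.0214
```

```bash
python3 - <<'E'
from h import *
go([.4155,.298,.06],0)
s=camera('scene');save(s,'s13')
E
```

```text
t 41.98 at [0.4158 0.2969 0.2931] rpy [-90.1   0.1  -7.5] q [ 0.548  0.159  1.491  0.     1.493 -0.891] w 0.0214
shift mm (current axes) [-2.000e-01  2.331e+02  1.200e+00] turn deg [ 0.  -7.5 -0.1]
 shift in target axes [ -0.3 233.1   1.1]
```

View pics/s13.png

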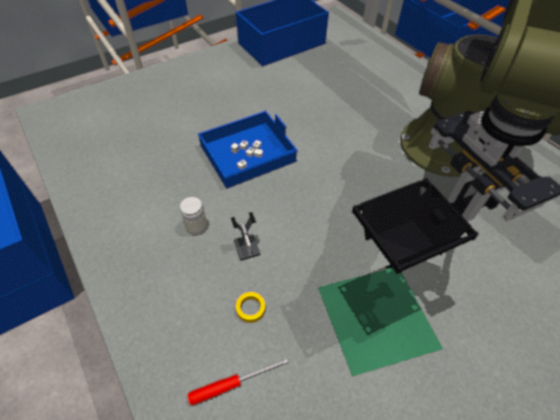

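Call:
step_arm:
  targets:
    - [0,20,0,0,0,0]
    - [0,40,0,0,0,0]
    - [0,40,0,0,0,0]
    - [0,40,0,0,0,0]
    - [0,40,0,0,0,0]
    - [0,40,0,0,0,0]
    - [0,23,0,0,0,0]
    - [0,15,0,0,0,0]
    - [0,7,0,0,0,0]
    - [0,5,0,0,0,0]
    - [0,3,0,0,0,0]
    - [0,0,0,0,0,0]

```text
time_s: 43.52
ee_pos: [0.4158, 0.2976, 0.0203]
eef_rot: [-1.571, 0.001, -0.136]
force: [0.3, 0.4, -2.6]
grip_width: 0.0219
```

```bash
python3 - <<'E'
from h import *
print(get_obs()['force'],get_obs()['moment'])
go([.4155,.298,.0185],0)
s=camera('scene')
b=cv2.resize(s['pixels'][180:400,280:540],None,fx=2.9,fy=2.7,interpolation=cv2.INTER_CUBIC);cv2.imwrite('pics/s14.png',b[:,:,::-1])
E
```

```text
[ 0.34026835  0.35371395 -2.55078406] [ 0.08143877  0.13164983 -0.00911243]
t 43.52 at [0.4158 0.2976 0.0203] rpy [-90.    0.   -7.8] q [ 0.55   0.454  1.791 -0.     0.897 -0.885] w 0.0219
shift mm (current axes) [-0.3  1.8  0.3] turn deg [ 0.  -7.8 -0. ]
 shift in target axes [-0.3  1.8  0.4]
```

View pics/s14.png

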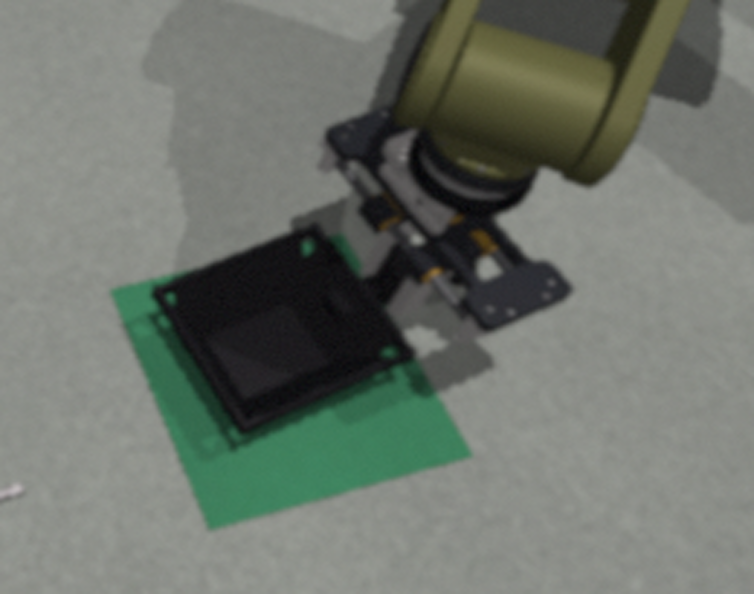

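Call:
step_arm:
  targets:
    - [0,2,0,0,0,0]
    - [0,0,0,0,0,0]
    - [0,0,0,0,0,0]

```text
time_s: 43.95
ee_pos: [0.4159, 0.2977, 0.0184]
eef_rot: [-1.571, 0.0, -0.136]
force: [-1.7, 1.0, 2.4]
grip_width: 0.0216
```

Call:
step_arm:
  targets:
    - [0,0,0,0,0,0]
    - [0,0,0,0,0,0]
    - [0,0,0,0,0,0]
    - [0,0,0,0,0,0]
    - [0,-20,0,0,0,0]
    - [0,-30,0,0,0,0]
    - [0,-40,0,0,0,0]
    - [0,-40,0,0,0,0]
    - [0,-40,0,0,0,0]
    - [0,-40,0,0,0,0]
    - [0,0,0,0,0,0]
  gripper: 0.2

```text
time_s: 45.32
ee_pos: [0.4167, 0.2982, 0.2309]
eef_rot: [-1.568, -0.003, -0.136]
force: [-0.3, -0.6, -0.6]
grip_width: 0.0562
```

```bash
python3 - <<'E'
from h import *
go([.5,.2,.22],0)
s=camera('scene');t=camera('top');save(t,'t15');save(s,'s15')
b=cv2.resize(s['pixels'][180:400,280:540],None,fx=2.9,fy=2.7,interpolation=cv2.INTER_CUBIC);cv2.imwrite('pics/s15b.png',b[:,:,::-1])
E
```

```text
t 45.33 at [0.4167 0.2982 0.2309] rpy [-89.9  -0.2  -7.8] q [ 0.55   0.194  1.593 -0.     1.351 -0.885] w 0.0562
shift mm (current axes) [ 95.8  11.  -86. ] turn deg [-0.1 -7.8  0.2]
 shift in target axes [ 83.3  10.9 -98.2]
```

View pics/s15b.png

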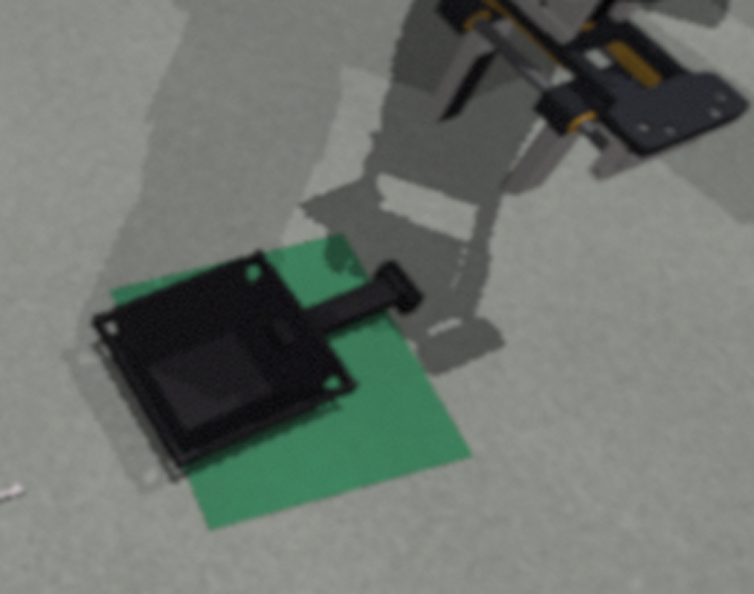

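View pics/t15.png

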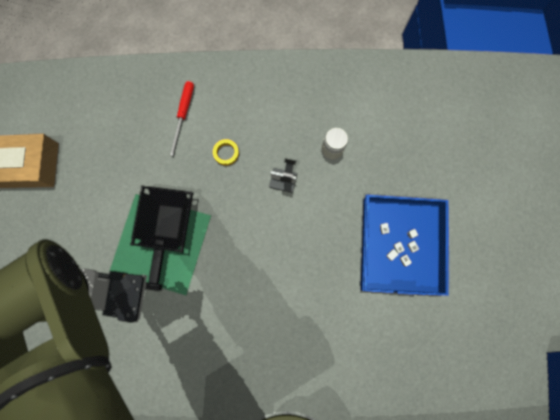

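The disturbance has struck: after release the housing was moved several centimetres, to rim centre about (165,219) in the top view. All 6 plugs are in the tray. I'll measure how far it went.

```bash
python3 - <<'E'
from h import *
t=camera('top');s=camera('scene')
a=cv2.resize(t['pixels'][175:305,90:260],None,fx=4.6,fy=4.6,interpolation=cv2.INTER_CUBIC);cv2.imwrite('pics/t16.png',a[:,:,::-1])
E
```

```text
(no output)
```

View pics/t16.png

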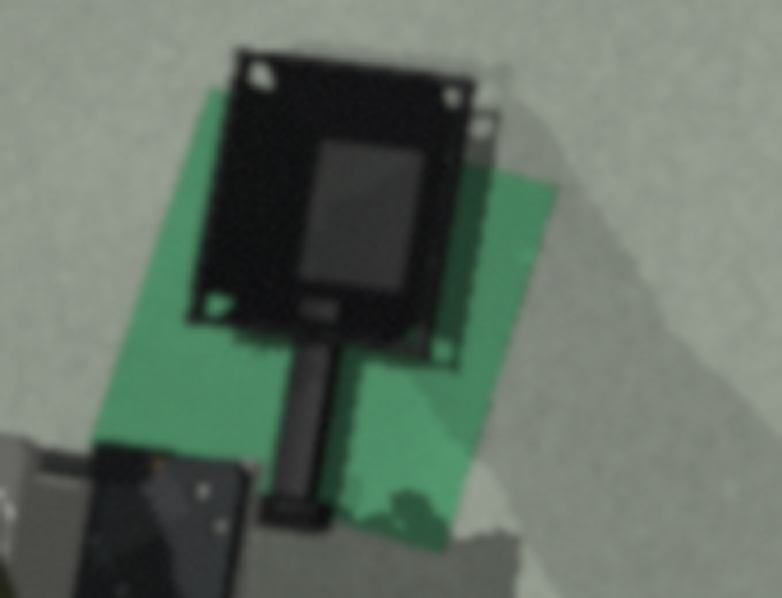

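```bash
python3 - <<'E'
from h import *
t=camera('top')
f=lambda a,z: onz(t,np.array(a)/4.6+[90,175],z)
P=np.array([f(a,.063) for a in ((240,55),(470,83),(430,355),(190,322))]);print('rim',P.mean(0).round(4))
F=np.array([f(a,.005) for a in ((320,140),(425,150),(408,292),(300,280))]);print('floor',F.mean(0).round(4),np.linalg.norm(F[0]-F[1]),np.linalg.norm(F[1]-F[2]))
A0,A1=f((318,345),.047),f((297,490),.047);print(A0.round(4),A1.round(4),np.degrees(np.arctan2(*(A0-A1)[1::-1])))
A0,A1=P[:2].mean(0),P[2:].mean(0);print('yaw rim',np.degrees(np.arctan2(*(A0-A1)[1::-1])))
m=np.array([.5156,.299]); c=(P.mean(0)+F.mean(0))[:2]/2
d=c-m; 
for th in (-16.8,73.2): 
    a=np.radians(th);print(th,'mat frame',np.array([d@[np.cos(a),np.sin(a)],d@[-np.sin(a),np.cos(a)]]).round(4))
go([.48,.27,.23],-8)
E
```

```text
rim [0.5661 0.2751 0.063 ]
floor [0.5678 0.2762 0.005 ] 0.05728547880533369 0.07553623546317599
[0.4967 0.2842 0.047 ] [0.4254 0.2923 0.047 ] -6.482657359504197
yaw rim -7.328369200329646
-16.8 mat frame [ 0.0559 -0.0075]
73.2 mat frame [-0.0075 -0.0559]
t 45.58 at [0.4155 0.2974 0.2268] rpy [-90.1   0.1  -7.8] q [ 0.55   0.198  1.598 -0.     1.349 -0.885] w 0.0566
shift mm (current axes) [ 67.6  -3.3 -18.4] turn deg [ 0.1  0.2 -0.1]
 shift in target axes [ 67.7  -3.2 -18.2]
```

Call:
step_arm:
  targets:
    - [25,0,-1,0,0,0]
    - [28,0,-1,0,0,0]
    - [0,30,0,0,0,0]
    - [0,40,0,0,0,0]
    - [0,40,0,0,0,0]
    - [0,35,0,0,0,0]
    - [0,30,0,0,0,0]
    - [0,20,0,0,0,0]
    - [0,9,0,0,0,0]
    - [0,4,0,0,0,0]
    - [0,0,0,0,0,0]
    - [0,0,0,0,0,0]

```text
time_s: 47.08
ee_pos: [0.4682, 0.2885, 0.0207]
eef_rot: [-1.571, -0.0, -0.136]
force: [0.4, -0.0, 0.5]
grip_width: 0.0565
```

Call:
step_arm:
  targets:
    - [0,0,0,0,0,0]
    - [0,0,0,0,0,0]
    - [0,0,0,0,0,0]
    - [0,0,0,0,0,0]
    - [0,0,0,0,0,0]
  gripper: -1

```text
time_s: 47.7
ee_pos: [0.468, 0.2884, 0.0201]
eef_rot: [-1.572, 0.001, -0.136]
force: [-0.8, -1.1, 0.5]
grip_width: 0.0212
```

Call:
step_arm:
  targets:
    - [0,-6,0,0,0,0]
    - [0,-10,0,0,0,0]
    - [0,-4,0,0,0,0]
    - [-10,0,2,0,0,0]
    - [-16,0,4,0,0,0]
    - [-16,0,4,0,0,0]
    - [-10,0,2,0,0,0]
    - [0,0,0,0,0,0]
    - [0,8,0,0,0,0]
    - [0,8,0,0,0,0]
    - [0,4,0,0,0,0]
    - [0,0,0,0,0,0]

```text
time_s: 49.2
ee_pos: [0.4185, 0.3074, 0.0201]
eef_rot: [-1.571, 0.0, -0.136]
force: [0.6, 0.3, -0.0]
grip_width: 0.0216
```

Call:
step_arm:
  targets:
    - [0,0,0,0,0,0]
    - [0,0,0,0,0,0]
    - [0,0,0,0,0,0]
    - [0,0,0,0,0,0]
    - [0,-20,0,0,0,0]
    - [0,-30,0,0,0,0]
    - [0,-40,0,0,0,0]
    - [0,-40,0,0,0,0]
    - [0,-40,0,0,0,0]
    - [0,-40,0,0,0,0]
    - [0,0,0,0,0,0]
  gripper: 0.2

```text
time_s: 50.58
ee_pos: [0.419, 0.308, 0.2329]
eef_rot: [-1.568, -0.003, -0.136]
force: [-0.1, 0.7, -1.3]
grip_width: 0.0562
```

```bash
python3 - <<'E'
from h import *
go([.66,.01,.23],-16)
s=camera('scene');t=camera('top');save(s,'s17')
a=cv2.resize(t['pixels'][175:305,90:260],None,fx=4.6,fy=4.6,interpolation=cv2.INTER_CUBIC);cv2.imwrite('pics/t17.png',a[:,:,::-1])
E
```

```text
t 50.58 at [0.419  0.308  0.2329] rpy [-89.9  -0.2  -7.8] q [ 0.563  0.21   1.57  -0.     1.358 -0.871] w 0.0562
shift mm (current axes) [ 279.2    3.1 -262.6] turn deg [-0.2  8.2  0.2]
 shift in target axes [ 313.8    2.9 -220. ]
```

View pics/t17.png

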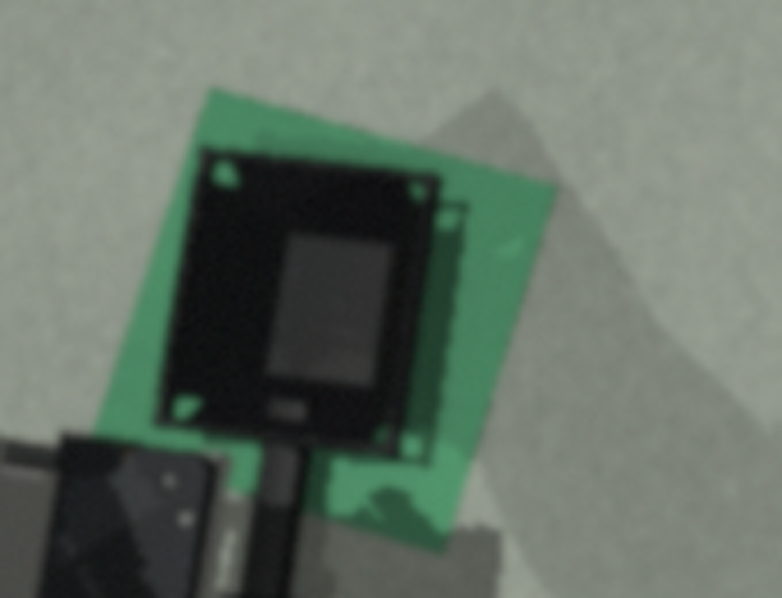

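View pics/s17.png

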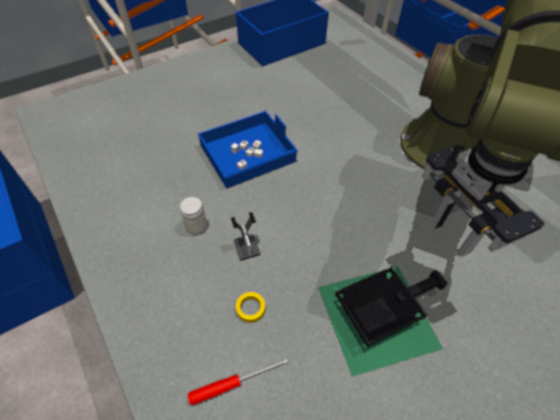

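The housing is back near the mat centre and the plugs are unchanged. Next is the clip.

Call:
step_arm:
  targets:
    - [18,0,-16,0,0,0]
    - [30,0,-26,0,0,0]
    - [35,0,-31,0,0,0]
    - [35,0,-31,0,0,0]
    - [35,0,-31,0,0,0]
    - [35,0,-31,0,0,0]
    - [35,0,-31,0,0,0]
    - [35,0,-30,0,0,0]
    - [22,0,-18,0,0,0]
    - [14,0,-11,0,0,0]
    - [0,0,0,0,10,0]
    - [0,0,0,0,10,0]
  gripper: 0.7

```text
time_s: 52.18
ee_pos: [0.6745, 0.0137, 0.2278]
eef_rot: [-1.573, 0.003, -0.491]
force: [0.2, -0.3, 0.4]
grip_width: 0.0798
```

Call:
step_arm:
  targets:
    - [0,0,0,0,10,0]
    - [0,0,0,0,10,0]
    - [0,0,0,0,10,0]
    - [0,0,0,0,10,0]
    - [0,0,0,0,10,0]
    - [0,0,0,0,10,0]
    - [0,0,0,0,3,0]
    - [0,0,0,0,0,0]
    - [0,0,0,0,0,0]

```text
time_s: 53.3
ee_pos: [0.6746, 0.0139, 0.2291]
eef_rot: [-1.573, -0.001, -1.583]
force: [-0.4, 0.6, -0.3]
grip_width: 0.0797
```

```bash
python3 - <<'E'
from h import *
o=get_obs();c=camera('wrist');save(c,'w18')
go([.675,.015,.23],-90)
E
```

```text
t 53.35 at [0.6747 0.0139 0.2294] rpy [-90.1  -0.  -90.7] q [-3.300e-02  5.770e-01  1.074e+00 -1.000e-03  1.492e+00 -2.100e-02] w 0.0796
shift mm (current axes) [-1.1 -0.6  0.3] turn deg [ 0.1 -0.7  0. ]
 shift in target axes [-1.1 -0.6  0.3]
```

View pics/w18.png

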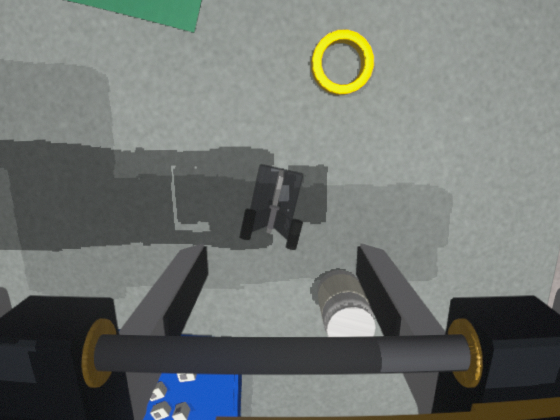

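```bash
python3 - <<'E'
from h import *
o=get_obs();c=camera('wrist')
a=cv2.resize(c['pixels'][150:260,210:350],None,fx=5.5,fy=5.4,interpolation=cv2.INTER_CUBIC);cv2.imwrite('pics/w19.png',cv2.convertScaleAbs(a,alpha=1.6)[:,:,::-1])
t=camera('top');s=camera('scene')
a=cv2.resize(t['pixels'][145:205,255:325],None,fx=5.5,fy=5.5,interpolation=cv2.INTER_CUBIC);b=cv2.resize(s['pixels'][205:265,220:290],None,fx=5.5,fy=5.5,interpolation=cv2.INTER_CUBIC)
cv2.imwrite('pics/ts19.png',cv2.convertScaleAbs(np.hstack([a,b]),alpha=1.3)[:,:,::-1])
E
```

```text
(no output)
```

View pics/w19.png

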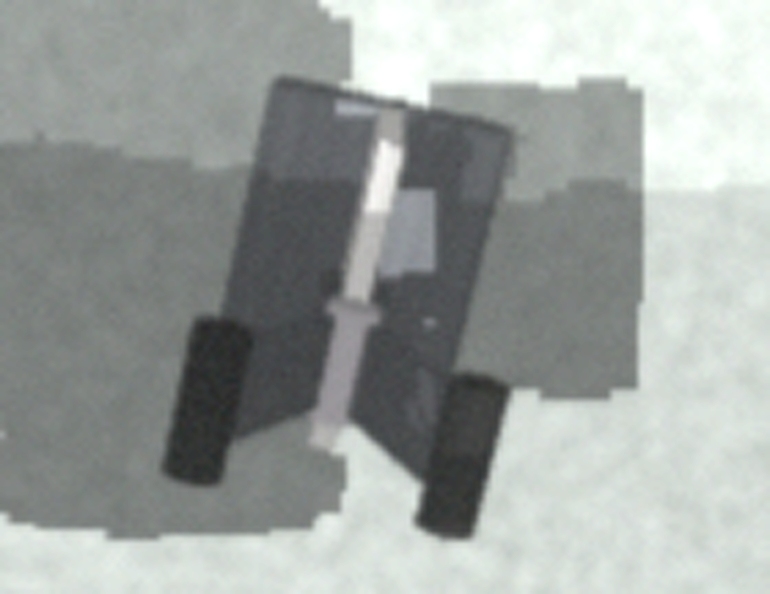

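View pics/ts19.png

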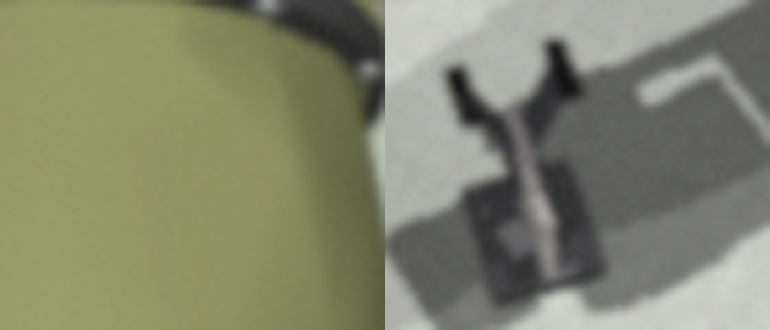

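```bash
python3 - <<'E'
from h import *
o=get_obs();c=camera('wrist');s=camera('scene')
L=(247.8,224.1);R=(294.,234.3)
XL,e=tri([ray(c,L,o),ray(s,(252.7,217.4))]);print('-x bar',XL.round(4),np.round(e,4))
XR,e=tri([ray(c,R,o),ray(s,(234.2,222.3))]);print('+x bar',XR.round(4),np.round(e,4))
for z in (.103,.107):
    a,b=onz(c,L,z,o),onz(c,R,z,o);print(z,a.round(4),b.round(4),'mid',((a+b)/2).round(4),np.linalg.norm(a-b).round(4),'yaw',np.degrees(np.arctan2(*(b-a)[1::-1])).round(1))
# bar axis directions
f=lambda u,v:(210+u/5.5,150+v/5.4)
for p,q in (((222,320),(193,482)),((483,378),(445,535))):
    a,b=onz(c,f(*p),.106,o),onz(c,f(*q),.106,o);print('bar len',np.linalg.norm(a-b).round(4),np.degrees(np.arctan2(*(a-b)[1::-1])).round(1))
for p,q in (((392,115),(325,445)),):
    a,b=onz(c,f(*p),.058,o),onz(c,f(*q),.058,o);print('plate',a.round(4),b.round(4),np.linalg.norm(a-b).round(4),np.degrees(np.arctan2(*(a-b)[1::-1])).round(1))
print('barrel',onz(c,f(350,310),.066,o).round(4),onz(c,f(330,400),.066,o).round(4))
E
```

```text
-x bar [ 0.6425 -0.0073  0.097 ] [0.0016 0.0016]
+x bar [ 0.6846 -0.0169  0.0984] [0.0015 0.0015]
0.103 [ 0.6444 -0.0064  0.103 ] [ 0.6855 -0.0165  0.103 ] mid [ 0.665  -0.0115  0.103 ] 0.0423 yaw -13.8
0.107 [ 0.6448 -0.0052  0.107 ] [ 0.6854 -0.0151  0.107 ] mid [ 0.6651 -0.0102  0.107 ] 0.0418 yaw -13.8
bar len 0.0282 78.3
bar len 0.0279 77.1
plate [0.6747 0.0334 0.058 ] [ 0.6614 -0.0296  0.058 ] 0.0644 78.1
barrel [ 0.6667 -0.001   0.066 ] [ 0.6628 -0.0182  0.066 ]
```

Call:
step_arm:
  targets:
    - [0,0,0,0,5.8,0]
    - [0,0,0,0,5.8,0]
    - [0,0,0,0,0,0]
    - [0,0,0,0,0,0]
  gripper: 0.6

```text
time_s: 54.1
ee_pos: [0.6748, 0.0139, 0.2301]
eef_rot: [-1.572, -0.001, -1.785]
force: [0.4, 0.5, 0.3]
grip_width: 0.0753
```

```bash
python3 - <<'E'
from h import *
go([.665,-.0115,.13],-102.3)
t=camera('top');print('can',onz(t,(336.3,137.5),.09))
o=get_obs();c=camera('wrist');a=cv2.resize(c['pixels'][150:260,210:350],None,fx=5.5,fy=5.4,interpolation=cv2.INTER_CUBIC);cv2.imwrite('pics/w20.png',cv2.convertScaleAbs(a,alpha=1.6)[:,:,::-1])
E
```

```text
t 54.1 at [0.6748 0.0139 0.2301] rpy [ -90.    -0.  -102.3] q [-3.300e-02  5.770e-01  1.073e+00 -1.000e-03  1.493e+00  1.810e-01] w 0.0753
shift mm (current axes) [ 26.8 100.1  -4.1] turn deg [0. 0. 0.]
 shift in target axes [ 26.9 100.1  -4.1]
can [ 0.74403375 -0.12236326  0.09      ]
```

View pics/w20.png

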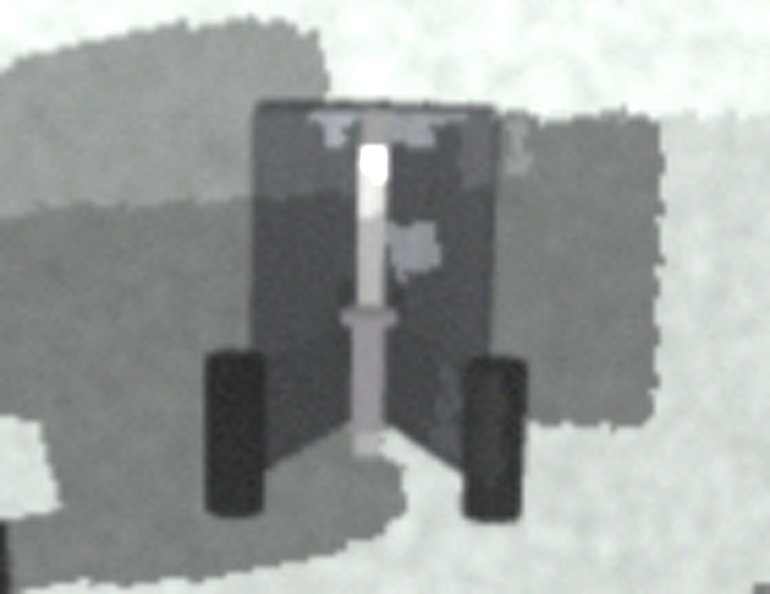

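The bars are now parallel to the tool, at crop (235,433) and (495,438). I'll go down part of the way and measure again from that second position.

Call:
step_arm:
  targets:
    - [13,10,-2,0,0,0]
    - [14,15,-2,0,0,0]
    - [0,20,0,0,0,0]
    - [0,15,0,0,0,0]
    - [0,0,0,0,0,0]
    - [0,0,0,0,0,0]

```text
time_s: 54.95
ee_pos: [0.6653, -0.0116, 0.1708]
eef_rot: [-1.571, -0.001, -1.787]
force: [-0.3, 0.2, -0.3]
grip_width: 0.0752
```

```bash
python3 - <<'E'
from h import *
o=get_obs();c=camera('wrist');save(c,'w21')
go([.665,-.0115,.084],-102.3)
a=cv2.resize(c['pixels'][140:300,190:370],None,fx=4,fy=3.7,interpolation=cv2.INTER_CUBIC);cv2.imwrite('pics/w21b.png',cv2.convertScaleAbs(a,alpha=1.6)[:,:,::-1])
E
```

```text
t 55.0 at [ 0.6653 -0.0116  0.1709] rpy [ -90.    -0.  -102.4] q [-7.200e-02  5.870e-01  1.192e+00 -1.000e-03  1.362e+00  1.440e-01] w 0.0752
shift mm (current axes) [-0.1 86.9 -0.4] turn deg [-0.  -0.1  0. ]
 shift in target axes [-0.  86.9 -0.4]
```

View pics/w21b.png

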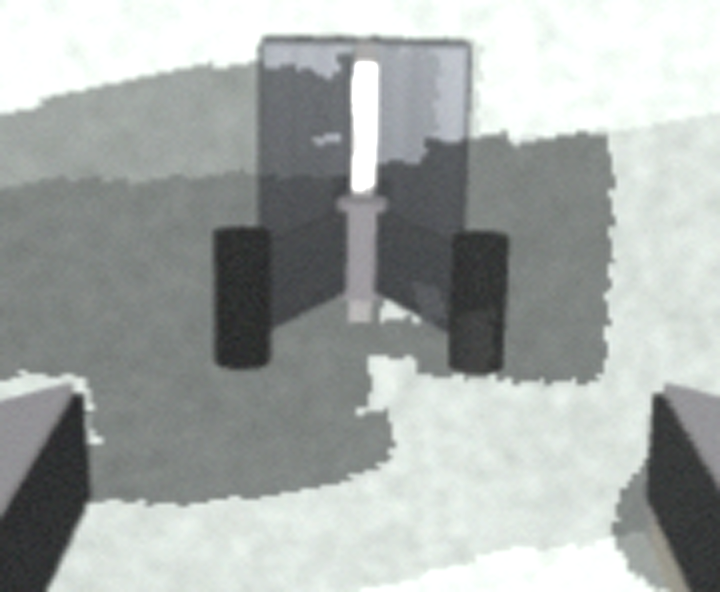

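```bash
python3 - <<'E'
from h import *
o2=get_obs();c2=camera('wrist')
f1=lambda u,v:np.array((210+u/5.5,150+v/5.4)); f2=lambda u,v:np.array((190+u/4,140+v/3.7))
o1=dict(o2);o1['ee_pos']=np.array([.6748,.0139,.2301]);o1['eef_rot']=np.array([-1.571,0,-1.7855])
for n,a,b in (('-x',(235,433),(242,298)),('+x',(495,438),(479,302)),('plate far end',(375,108),(366,45)),('barrel far end',(369,316),(361,204))):
    X,e=tri([ray(c2,f1(*a),o1),ray(c2,f2(*b),o2)]);print(n,X.round(4),np.round(e,4))
a,b=onz(c2,f2(242,298),.104,o2),onz(c2,f2(479,302),.104,o2);m=(a+b)/2;print(m.round(4),np.linalg.norm(a-b).round(4))
go([m[0],m[1],.084],-102.3)
E
```

```text
-x [ 0.6435 -0.0076  0.099 ] [0.0001 0.0001]
+x [ 0.6854 -0.0178  0.0985] [0. 0.]
plate far end [ 0.6736  0.0247 -0.0114] [0.0001 0.0001]
barrel far end [ 0.6668 -0.0027  0.0589] [0.0002 0.0002]
[ 0.6648 -0.0112  0.104 ] 0.0424
t 55.05 at [ 0.6653 -0.0116  0.1709] rpy [ -90.    -0.  -102.4] q [-7.200e-02  5.870e-01  1.193e+00 -1.000e-03  1.361e+00  1.440e-01] w 0.0749
shift mm (current axes) [-0.3 86.9 -0.7] turn deg [-0.  -0.1  0. ]
 shift in target axes [-0.3 86.9 -0.6]
```

Call:
step_arm:
  targets:
    - [0,20,-0.5,0,0,0]
    - [0,25,0,0,0,0]
    - [0,20,0,0,0,0]
    - [0,15,0,0,0,0]
    - [0,8,0,0,0,0]
    - [0,0,0,0,0,0]
    - [0,0,0,0,0,0]

```text
time_s: 55.92
ee_pos: [0.6648, -0.0116, 0.0829]
eef_rot: [-1.57, -0.001, -1.787]
force: [-0.9, -0.1, 0.7]
grip_width: 0.0753
```

Call:
step_arm:
  targets:
    - [0,0,0,0,0,0]
    - [0,0,0,0,0,0]
    - [0,0,0,0,0,0]
    - [0,0,0,0,0,0]
    - [0,0,0,0,0,0]
    - [0,0,0,0,0,0]
  gripper: -0.3
  squeeze: 40

```text
time_s: 56.68
ee_pos: [0.6667, -0.0119, 0.0859]
eef_rot: [-1.564, 0.0, -1.787]
force: [0.3, -1.9, 19.8]
grip_width: 0.0334
```

```bash
python3 - <<'E'
from h import *
go([.665,-.0115,.084],-102.3);print(get_obs()['force'])
o=get_obs();c=camera('wrist');save(c,'w22');s=camera('scene')
b=cv2.resize(s['pixels'][170:290,190:330],None,fx=5,fy=5,interpolation=cv2.INTER_CUBIC);cv2.imwrite('pics/s22.png',b[:,:,::-1])
E
```

```text
t 56.67 at [ 0.6667 -0.0119  0.0859] rpy [ -89.6    0.  -102.4] q [-7.200e-02  6.630e-01  1.275e+00 -1.000e-03  1.197e+00  1.440e-01] w 0.0334
shift mm (current axes) [ 0.   1.9 -1.7] turn deg [-0.4 -0.1 -0. ]
 shift in target axes [ 0.   1.9 -1.7]
[ 0.27164976 -1.91609573 19.77211876]
```

View pics/w22.png

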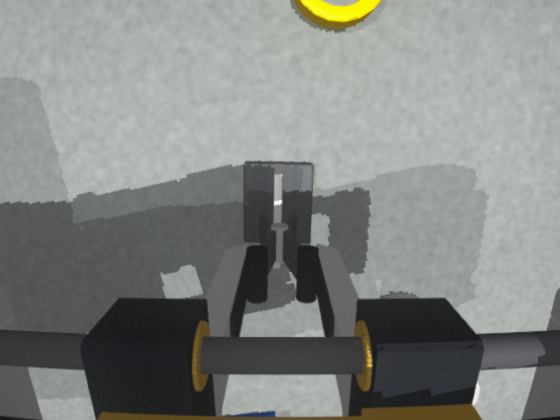

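View pics/s22.png

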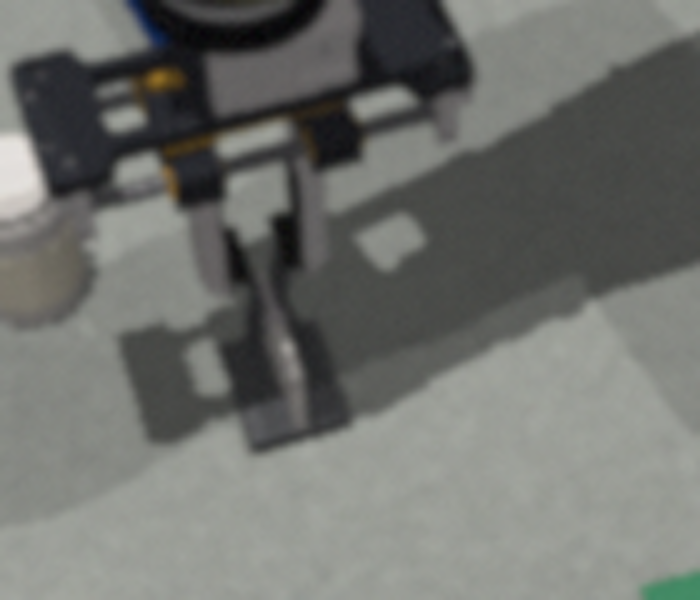

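The clip is squeezed, with the fingers at 33 mm, and the bars rising push the tool up with 20 N. I'll lift.

Call:
step_arm:
  targets:
    - [0,-3,0,0,0,0]
    - [0,-8,0,0,0,0]
    - [0,-15,0,0,0,0]
    - [0,-25,0,0,0,0]
    - [0,-30,0,0,0,0]
    - [0,-30,0,0,0,0]
    - [0,-20,0,0,0,0]
    - [0,0,0,0,0,0]

```text
time_s: 57.78
ee_pos: [0.665, -0.0115, 0.2152]
eef_rot: [-1.568, -0.0, -1.787]
force: [-0.6, 0.5, -1.8]
grip_width: 0.0332
```

```bash
python3 - <<'E'
from h import *
go([.39,-.27,.21],-94);print(get_obs()['force'])
o=get_obs();c=camera('wrist');save(c,'w23');s=camera('scene')
b=cv2.resize(s['pixels'][130:290,180:340],None,fx=3.7,fy=3.7,interpolation=cv2.INTER_CUBIC);cv2.imwrite('pics/s23.png',b[:,:,::-1])
E
```

```text
t 57.77 at [ 0.665  -0.0115  0.2152] rpy [ -89.9   -0.  -102.4] q [-7.200e-02  5.570e-01  1.136e+00 -1.000e-03  1.446e+00  1.440e-01] w 0.0332
shift mm (current axes) [ 311.5    4.8 -213.2] turn deg [-0.1 -8.4  0. ]
 shift in target axes [ 277.1    5.2 -256.3]
[-0.56345229  0.53705497 -1.83747903]
```

View pics/w23.png

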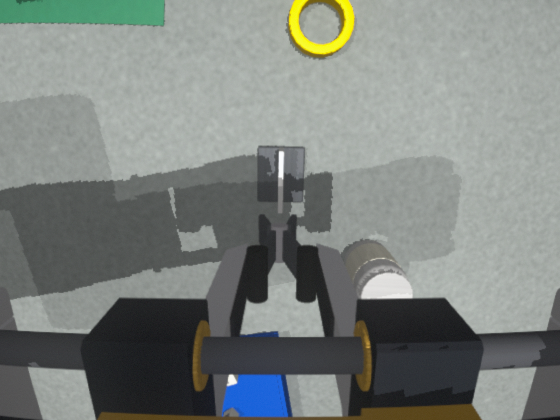

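View pics/s23.png

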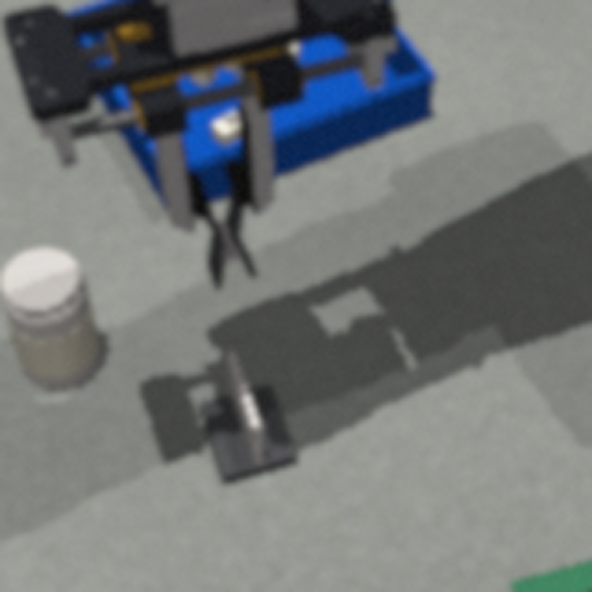

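Call:
step_arm:
  targets:
    - [0,0,0,0,-8.4,0]
    - [20,0,-15,0,0,0]
    - [33,0,-25,0,0,0]
    - [36,0,-27,0,0,0]
    - [36,0,-28,0,0,0]
    - [36,0,-28,0,0,0]
    - [36,0,-28,0,0,0]
    - [36,0,-28,0,0,0]
    - [36,0,-28,0,0,0]
    - [33,0,-25,0,0,0]
    - [23,0,-17,0,0,0]
    - [0,0,0,0,0,0]

```text
time_s: 59.38
ee_pos: [0.3924, -0.3191, 0.2126]
eef_rot: [-1.573, 0.0, -1.643]
force: [0.2, -0.1, -1.2]
grip_width: 0.0329
```

```bash
python3 - <<'E'
from h import *
camera('wrist');o=get_obs();c=camera('wrist');save(c,'w24');print(o['ee_pos'],o['eef_rot'])
go([.394,-.269,.21],-94)
s=camera('scene')
b=cv2.resize(s['pixels'][80:200,190:310],None,fx=5,fy=5,interpolation=cv2.INTER_CUBIC);cv2.imwrite('pics/s24.png',b[:,:,::-1])
E
```

```text
[ 0.3931278  -0.31832683  0.21277947] [-1.57257067e+00  2.68804613e-04 -1.64194983e+00]
t 59.48 at [ 0.3936 -0.3179  0.2129] rpy [-90.1   0.  -94. ] q [-7.510e-01  1.960e-01  1.632e+00 -1.000e-03  1.314e+00 -6.810e-01] w 0.0332
shift mm (current axes) [-48.8   2.9  -3. ] turn deg [ 0.1 -0.  -0. ]
 shift in target axes [-48.8   2.9  -3. ]
```

View pics/w24.png

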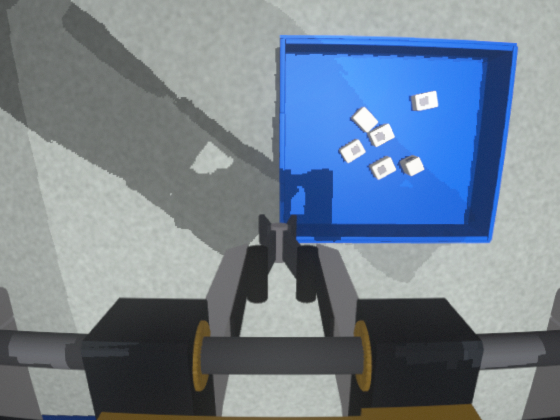

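View pics/s24.png

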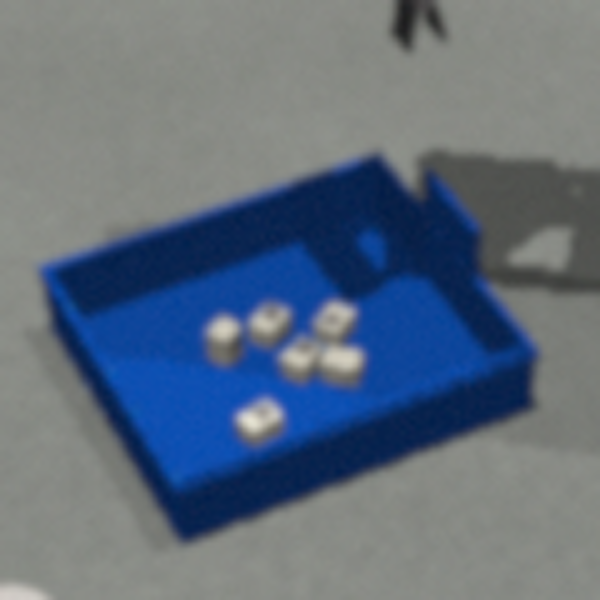

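```bash
python3 - <<'E'
from h import *
o=get_obs();c=camera('wrist');print(o['ee_pos'])
a=cv2.resize(c['pixels'][30:250,250:340],None,fx=6,fy=2.7,interpolation=cv2.INTER_CUBIC);cv2.imwrite('pics/w25.png',cv2.convertScaleAbs(a,alpha=1.4)[:,:,::-1])
E
```

```text
[ 0.39388157 -0.31766485  0.21304366]
```

View pics/w25.png

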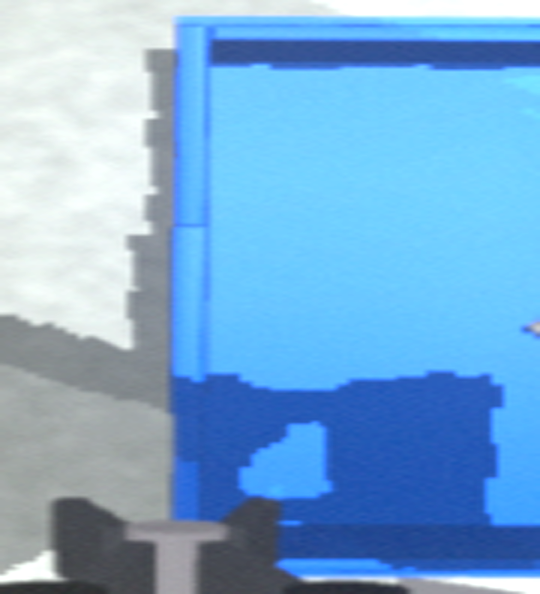

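```bash
python3 - <<'E'
from h import *
o=get_obs();c=camera('wrist');print(o['ee_pos'])
f=lambda u,v:np.array((250+u/6,30+v/2.7))
for u,v in ((172,227),(207,227),(171,380),(203,380),(172,450)): print('tag',onz(c,f(u,v),.084,o).round(4))
for u,v in ((176,20),(211,30),(176,200),(208,200)): print('wall',onz(c,f(u,v),.05,o).round(4))
g=c['pixels'].astype(int)
for r in (60,90,120,140,160): print(r,g[r,272:292,2].tolist(),g[r,272:292,0].tolist())
E
```

```text
[ 0.39401588 -0.31757713  0.21316104]
tag [ 0.3967 -0.2432  0.084 ]
tag [ 0.4016 -0.2435  0.084 ]
tag [ 0.3932 -0.2907  0.084 ]
tag [ 0.3978 -0.291   0.084 ]
tag [ 0.3918 -0.3135  0.084 ]
wall [ 0.4017 -0.1766  0.05  ]
wall [ 0.4066 -0.1801  0.05  ]
wall [ 0.3977 -0.2343  0.05  ]
wall [ 0.4025 -0.2347  0.05  ]
60 [173, 173, 169, 131, 109, 109, 118, 185, 230, 237, 239, 239, 208, 238, 242, 243, 243, 243, 242, 243] [167, 168, 162, 125, 99, 99, 94, 66, 66, 71, 74, 77, 59, 80, 82, 82, 83, 82, 81, 82]
90 [179, 176, 175, 135, 115, 112, 127, 196, 229, 236, 238, 232, 207, 239, 244, 244, 245, 244, 245, 245] [172, 170, 167, 126, 103, 101, 99, 64, 64, 67, 72, 66, 63, 81, 84, 84, 84, 82, 84, 82]
120 [111, 111, 112, 115, 112, 111, 137, 221, 236, 239, 242, 234, 208, 237, 242, 243, 243, 243, 243, 243] [99, 100, 101, 103, 99, 94, 70, 62, 69, 72, 80, 70, 63, 75, 77, 80, 79, 76, 79, 81]
140 [105, 105, 105, 106, 104, 110, 148, 223, 235, 237, 238, 224, 219, 238, 240, 241, 241, 241, 241, 241] [94, 94, 92, 94, 93, 90, 62, 59, 62, 67, 71, 56, 61, 72, 73, 75, 75, 75, 73, 74]
160 [103, 103, 104, 104, 104, 110, 156, 224, 233, 235, 234, 222, 234, 238, 239, 239, 238, 238, 240, 239] [94, 94, 94, 94, 96, 90, 63, 57, 59, 61, 64, 48, 61, 65, 70, 67, 67, 67, 71, 70]
```

```bash
python3 - <<'E'
from h import *
o=get_obs();c=camera('wrist');A=toolR(o)
f=lambda u,v:np.array((250+u/6,30+v/2.7))
zp=o['ee_pos'][2]-.023
for n,p,z in (('barrel end',f(177,530),zp),('lever bars mid',((257.5+306.5)/2,275),o['ee_pos'][2]+.019),('tag +y end',f(189.5,227),.084),('tag',f(187,380),.084)):
    X=onz(c,p,z,o);print(n,X.round(4),'tool mm',(A.T@(X-o['ee_pos'])*1000).round(1))
a=cv2.resize(c['pixels'][190:310,220:340],None,fx=5,fy=5,interpolation=cv2.INTER_CUBIC);cv2.imwrite('pics/w26.png',cv2.convertScaleAbs(a,alpha=1.6)[:,:,::-1])
E
```

```text
barrel end [ 0.3937 -0.3072  0.1903] tool mm [-10.4  23.   -1.1]
lever bars mid [ 0.3943 -0.3188  0.2323] tool mm [  1.2 -19.    0.3]
tag +y end [ 0.3992 -0.2434  0.084 ] tool mm [-74.4 129.3   0.2]
tag [ 0.3956 -0.2909  0.084 ] tool mm [-26.8 129.3  -0.2]
```

View pics/w26.png

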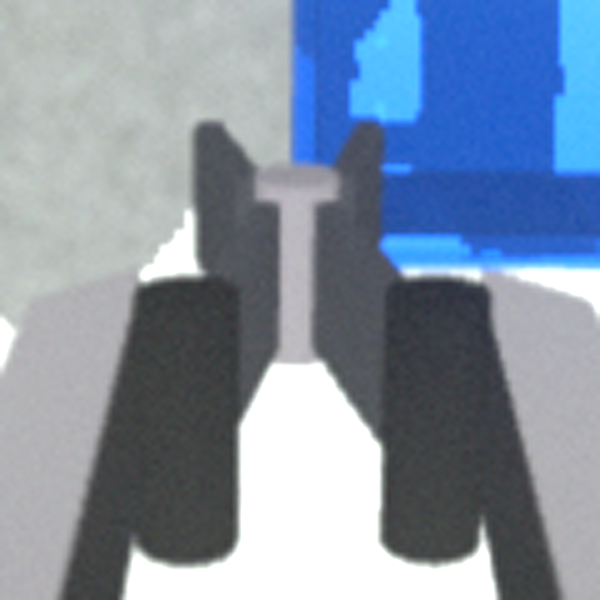

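The clip and tag plate are lined up to within 1 mm across, and the tag's centre is 44 mm along tool -x. I'll move over it and go down part of the way.

Call:
step_arm:
  targets:
    - [-14,0,0.7,0,0,0]
    - [-20,0,0,0,0,0]
    - [-10,0,0,0,0,0]
    - [0,20,0,0,0,0]
    - [0,25,0,0,0,0]
    - [0,20,0,0,0,0]
    - [0,0,0,0,0,0]
    - [0,0,0,0,0,0]

```text
time_s: 60.68
ee_pos: [0.3976, -0.2745, 0.1495]
eef_rot: [-1.571, -0.001, -1.64]
force: [0.6, 0.2, -0.4]
grip_width: 0.0329
```

```bash
python3 - <<'E'
from h import *
o=get_obs();c=camera('wrist');print(o['force'])
go([.3968,-.2732,.112],-94.3)
a=cv2.resize(c['pixels'][130:310,200:360],None,fx=4,fy=3.2,interpolation=cv2.INTER_CUBIC);cv2.imwrite('pics/w27.png',cv2.convertScaleAbs(a,alpha=1.6)[:,:,::-1])
s=camera('scene')
b=cv2.resize(s['pixels'][80:180,220:340],None,fx=5,fy=5,interpolation=cv2.INTER_CUBIC);cv2.imwrite('pics/s27.png',cv2.convertScaleAbs(b,alpha=1.5)[:,:,::-1])
E
```

```text
[ 0.56637986  0.24949564 -0.37639726]
t 60.73 at [ 0.3976 -0.2746  0.1495] rpy [-90.   -0.1 -94. ] q [-6.800e-01  2.080e-01  1.773e+00 -1.000e-03  1.159e+00 -6.100e-01] w 0.0336
shift mm (current axes) [-1.4 37.5 -0.9] turn deg [-0.   0.3  0.1]
 shift in target axes [-1.4 37.5 -0.9]
```

View pics/w27.png

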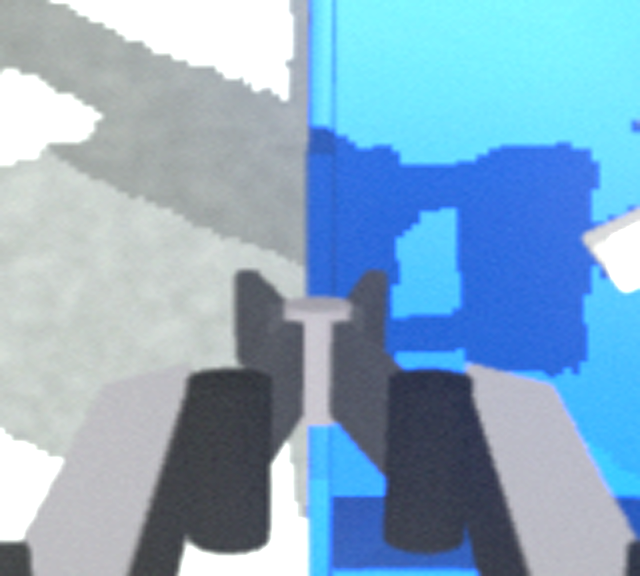

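View pics/s27.png

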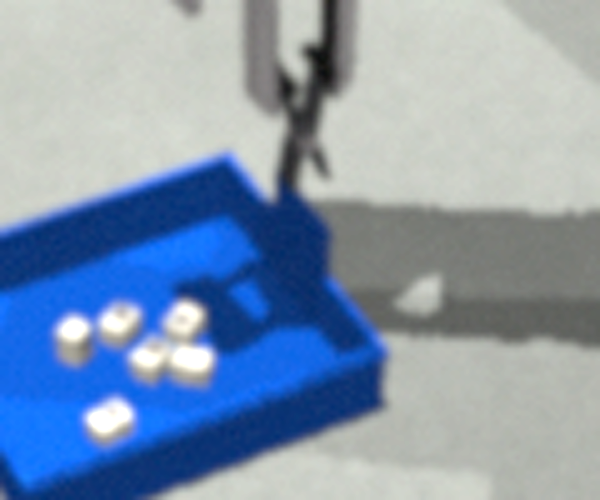

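Call:
step_arm:
  targets:
    - [0,10,0,0,0,0]
    - [0,10,0,0,0,0]
    - [0,8,0,0,0,0]
    - [0,5,0,0,0,0]
    - [0,4,0,0,0,0]
    - [0,0,0,0,0,0]
    - [0,0,0,0,0,0]

```text
time_s: 61.65
ee_pos: [0.3977, -0.2748, 0.1119]
eef_rot: [-1.57, -0.001, -1.641]
force: [3.7, -0.1, 3.1]
grip_width: 0.0334
```

```bash
python3 - <<'E'
from h import *
o=get_obs();c=camera('wrist');print(o['force'])
go([.3968,-.2732,.112],-94.3)
a=cv2.resize(c['pixels'][130:310,200:360],None,fx=4,fy=3.2,interpolation=cv2.INTER_CUBIC);cv2.imwrite('pics/w28.png',cv2.convertScaleAbs(a,alpha=1.6)[:,:,::-1])
s=camera('scene')
b=cv2.resize(s['pixels'][80:180,220:340],None,fx=5,fy=5,interpolation=cv2.INTER_CUBIC);cv2.imwrite('pics/s28.png',cv2.convertScaleAbs(b,alpha=1.5)[:,:,::-1])
E
```

```text
[ 3.66507124 -0.08427236  3.08914069]
t 61.7 at [ 0.3976 -0.2748  0.1119] rpy [-90.   -0.1 -94. ] q [-6.800e-01  2.560e-01  1.811e+00 -1.000e-03  1.074e+00 -6.100e-01] w 0.0331
shift mm (current axes) [-1.5 -0.1 -0.9] turn deg [-0.   0.3  0.1]
 shift in target axes [-1.5 -0.1 -0.9]
```

View pics/s28.png

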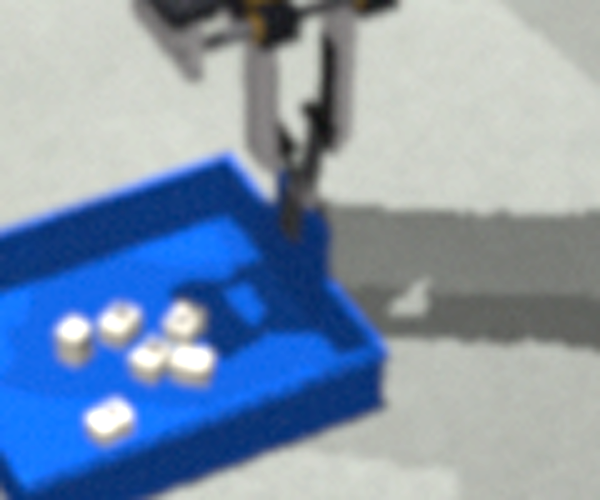

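View pics/w28.png

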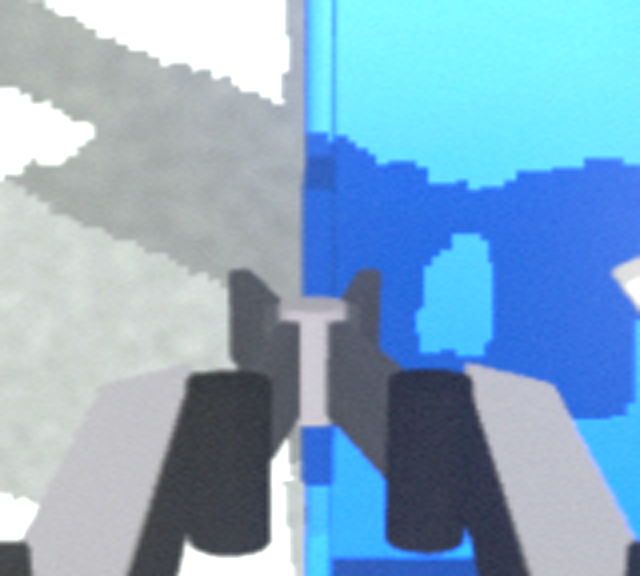

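Call:
step_arm:
  targets:
    - [0,1.5,0,0,0,0]
    - [0,0,0,0,0,0]
    - [0,0,0,0,0,0]

```text
time_s: 62.12
ee_pos: [0.3982, -0.2752, 0.1114]
eef_rot: [-1.569, -0.002, -1.641]
force: [3.1, 0.2, 13.4]
grip_width: 0.033
```

Call:
step_arm:
  targets:
    - [0,0,0,0,0,0]
    - [0,0,0,0,0,0]
    - [0,0,0,0,0,0]
    - [0,0,0,0,0,0]
    - [0,0,0,0,0,0]
    - [0,0,0,0,0,0]
  gripper: 0.55

```text
time_s: 62.88
ee_pos: [0.3972, -0.2746, 0.11]
eef_rot: [-1.572, -0.001, -1.64]
force: [-1.0, 0.2, -0.4]
grip_width: 0.0728
```

```bash
python3 - <<'E'
from h import *
o=get_obs();c=camera('wrist');print(o['force'],o['grip_width'])
save(c,'w29')
s=camera('scene')
b=cv2.resize(s['pixels'][80:180,220:340],None,fx=5,fy=5,interpolation=cv2.INTER_CUBIC);cv2.imwrite('pics/s29.png',cv2.convertScaleAbs(b,alpha=1.5)[:,:,::-1])
E
```

```text
[-0.96480487  0.19143839 -0.35969345] 0.07284074076219953
```

View pics/s29.png

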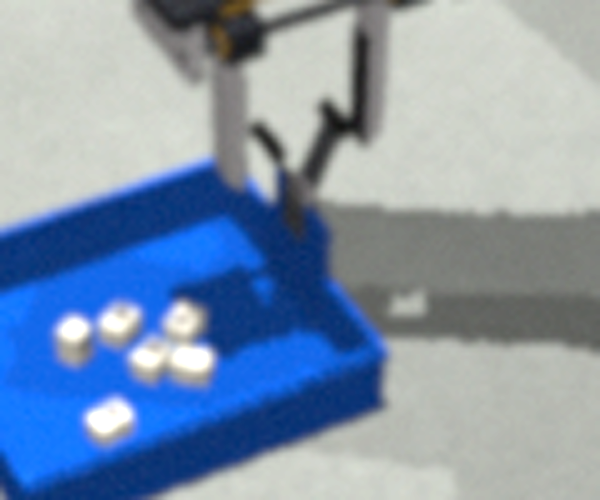

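View pics/w29.png

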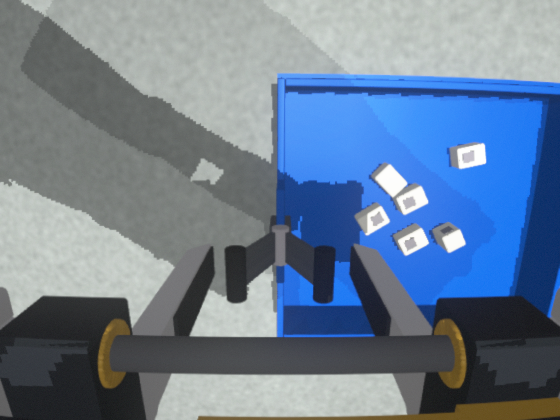

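The clip grips the tag plate upright and the fingers are clear of it. I'll retreat upwards.

Call:
step_arm:
  targets:
    - [0,-15,0,0,0,0]
    - [0,-25,0,0,0,0]
    - [0,-35,0,0,0,0]
    - [0,-40,0,0,0,0]
    - [0,-40,0,0,0,0]
    - [30,0,0,0,0,0]
    - [40,0,0,0,0,0]
    - [30,0,0,0,0,0]
    - [0,0,0,0,0,0]
    - [0,0,0,0,0,0]
    - [0,0,0,0,0,0]

```text
time_s: 64.35
ee_pos: [0.3906, -0.3734, 0.2656]
eef_rot: [-1.571, -0.001, -1.64]
force: [0.2, 0.9, -0.4]
grip_width: 0.0726
```

```bash
python3 - <<'E'
from h import *
o=get_obs();c=camera('wrist');save(c,'w30');t=camera('top');s=camera('scene');save(s,'s30');save(t,'t30')
b=cv2.resize(s['pixels'][80:190,190:310],None,fx=5,fy=5,interpolation=cv2.INTER_CUBIC);cv2.imwrite('pics/s30b.png',cv2.convertScaleAbs(b,alpha=1.4)[:,:,::-1])
print(o['time_s'],o['force'])
E
```

```text
64.35 [ 0.21256162  0.91392398 -0.38359831]
```

View pics/s30.png

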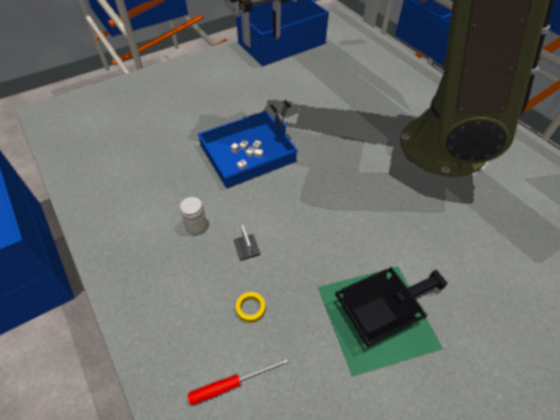

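View pics/w30.png

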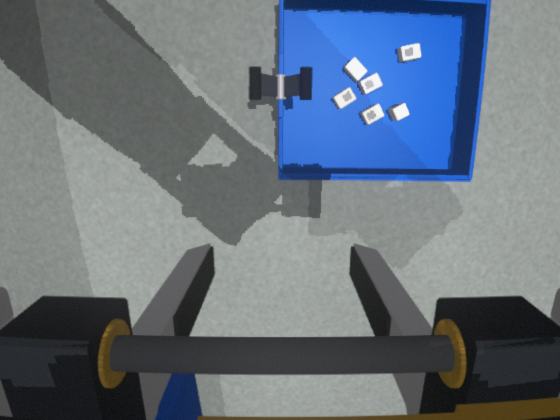

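View pics/t30.png

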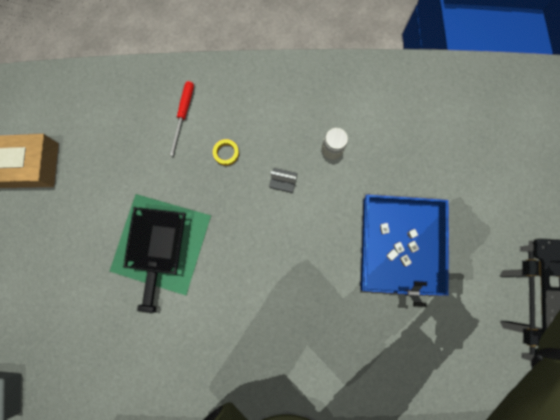

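View pics/s30b.png

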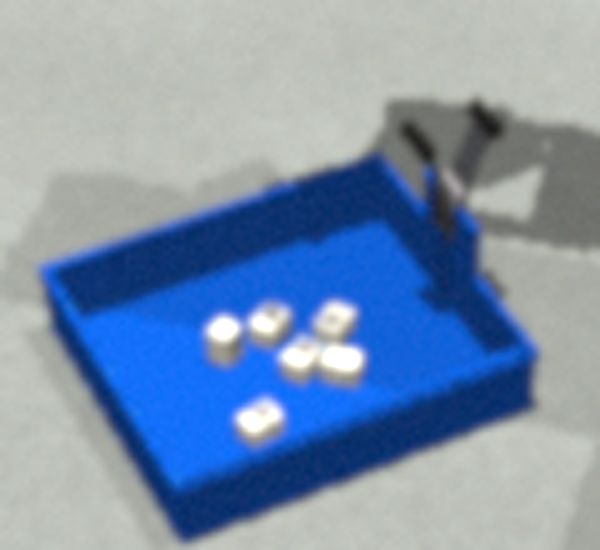

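All the views agree: 6 plugs in the tray, the clip upright on the tag plate, the housing on the mat, and the can and tape in their first places. I'll run one number check and then hand in.

```bash
python3 - <<'E'
from h import *
o=get_obs();c=camera('wrist');t=camera('top');s=camera('scene')
a,b=onz(c,(255,84),.129,o),onz(c,(306,83.5),.129,o);print('bars mid',((a+b)/2).round(4),'gap',np.linalg.norm(a-b).round(4),'pivot',onz(c,(280.5,86),.089,o).round(4),'tag est .3968,-.2732')
g=t['pixels'][:, :, :].astype(int).sum(2)
m=(g[195:285,110:205]<100).astype(np.uint8)
F=np.array([onz(t,np.array(p),.005) for p in ((153,227),(174.5,229),(170.5,259),(148.5,257))]);print('shell floor c',F.mean(0).round(4))
d=F.mean(0)[:2]-[.5156,.299];th=np.radians(-16.8);print('mat frame',(d@[np.cos(th),np.sin(th)]).round(3),(d@[-np.sin(th),np.cos(th)]).round(3))
h=cv2.cvtColor(t['pixels'],cv2.COLOR_RGB2HSV);y=np.argwhere((h[...,0]>20)&(h[...,0]<35)&(h[...,1]>150));print('tape px',y.mean(0)[::-1])
print(get_obs()['time_s']); job.hand_in()
E
```

```text
bars mid [ 0.3966 -0.2747  0.129 ] gap 0.0427 pivot [ 0.3965 -0.2738  0.089 ] tag est .3968,-.2732
shell floor c [0.5166 0.2923 0.005 ]
mat frame 0.003 -0.006
tape px [225.33935018 151.70397112]
64.65
the job is handed in; nothing more can be done
```

The station is cleared and the job is handed in at about 65 s of the 210 s allowed. `hand_in` gives no verdict, so the state below comes from my own last checks.

**What I did:** I put the 3 loose plugs in the tray, then gripped the housing by its arm and tipped it to about 118° over the tray, which dropped its 3 plugs. I set the housing back on the mat. Last, I moved the clip from its stand to the tag plate, pressing down with about 13 N before letting go.

**Last checks:**
- **Plugs:** all 6 show inside the tray in all three views.
- **Housing:** it stands on the mat, its centre about 3 mm and 6 mm from the mat's along the mat axes.
- **Clip:** its pivot is within about 1 mm of the tag plate's middle, upright by eye. Its bars are 42.7 mm apart, against 42 mm expected on a 5 mm plate.
- **Bystanders:** the tape's position matches its starting one, and the can looks unmoved in the picture.

**What went wrong or disagreed:**
- While I carried the full housing, joint 6 reached its limit and the pose went about 10° off. I corrected it over the tray and no plug was lost.
- After I first set the housing down, it was knocked about 50 mm, to 56 mm off the mat centre. I gripped it again and re-centred it.
- Some measured heights were off the stated sizes. The rim corners came out about 10 mm low, and the clip's bars about 4–6 mm low. I worked from the stated heights, and the grasps and placings agreed with them.

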